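# Load fresh specimen pucks into the press with a flat lifter

## Robot

A 7-joint arm with a two-finger parallel gripper is mounted at the origin on the work surface. World frame = base frame: x ahead of the robot, y to its left, z up, the work surface at z = 0. Lengths are in mm, angles in rad, forces in N, time in s.
With the tool pointing down it reaches from about 350 to 900 mm from the base axis. Payload 19.9 kg.
Tool frame: the origin (TCP) lies midway between the tips of the shut fingers; the grasp point (between the pads) lies 19 mm behind it; z points along the fingers, y is the line along which they close (so a half turn about z gives the same grasp; the last joint's range is limited). The gripper opens to 85 mm and grips with 20 to 120 N. Pads are 22 mm wide; open, the fingers measure 114 mm over their backs; the gripper's body (76 mm by 85 mm) begins 54 mm behind the grasp point. The pads swing forward as they close: fully open they stand 13 mm farther back than shut.
Start: joints at [1.196, 0.417, -0.01, 1.614, 0.005, 1.111, -0.053], TCP at [204.176, -590.689, 231.26] pointing down, gripper open.
Joint ranges: [-2.81, 2.81], [-0.39, 2.02], [-1.27, 1.25], [0.06, 2.57], [-1.19, 4.33], [0.19, 2], [-2.82, 2.82]. Speed limits (rad/s): [1.89, 1.89, 2.39, 2.39, 3.01, 3.01, 3.01].

## Interface

Orientations are given as [roll, pitch, yaw] about the fixed x, y, z axes, in that order (R = Rz(yaw) Ry(pitch) Rx(roll)).
In Python, from workcell import r, optics, job gives the robot as it stands.
- The arm moves only by the shell command python3 -m crank 'ROWS'. ROWS is JSON, a list of rows, each a list of 5 numbers: the shift along the tool's x, y, z in m, then the turn about the tool's z in rad, then the opening in per cent of the stroke, from 0 (shut) to 100 (fully open). In form: [[x, y, z, roll, hand], ...]. A call has 1 to 10 rows; each row shifts and turns the commanded pose from where the row before left it, along the tool's axes as they then stand; what a row does not reach is not made up. A row lasts 1/12 s, in which the tool goes at most 41.7 mm and 7.16 degrees, less where a joint would pass 70% of its speed; a pose out of reach is approached as far as the arm can. A call with a gripper value outside its range is refused whole. The fingers move at their own pace and stop on an object; the grip force is fixed at half the most. Time passes only in rows, so rows that do not move let the fingers close. It gives the time, the measured TCP pose, the force, the opening and the grip force at its end, in the units of the state.
- r.sense(): the state, without advancing time (a new reading comes with each control period).
- optics.grab_frame(name): name is "scene" or "top" or "wrist"; returns a dict with "color" (384x512x3 uint8, red, green, blue), "range_z" (384x512 float32, mm along the optical axis (not along the pixel's ray), 0 where there is no reading), "intrinsics" (3x3 intrinsics, pixels), "world_from_camera" (4x4, takes a point from camera to world coordinates). Camera axes: x right, y down, z forward; pixel columns grow to the right and rows downward; lengths in mm; the calibration is good to about 2 mm. A picture is of the moment at which its call begins.
- job.hand_in(): hands the job in; it is judged then, once.
Trained networks look in the newest picture that a camera, given by its name, has taken for a name from the list of things; names that differ only in an ending like _2 or _b are one class to them, and where a whole thing is asked for, a point or a joint stands for the part that bears it (a point fixed in the world has none). Each returns a list of dicts, best first, with "confidence" (0 to 1); they miss things now and then, are a little off and sometimes report something else, mostly with a low value. They report only what shows in the picture. A call takes as long as a camera call. They do not tell look-alikes from the thing itself.
- optics.look_for(query, camera): "pixel" ([column, row] in pixels, amid what is visible of it).
- optics.regions_of(query, camera): "pixels" (384x512 bool, what is visible of it) and "pixel" ([column, row] in pixels, amid what is visible of it).
The state is a dict: "time": time; "joint_pos": joint angles; "qvel": joint speeds; "effort": joint torques, N m; "tool_pos": TCP position; "ee_rot": TCP orientation; "contact_force": force on the tool from outside, world axes, zero at the start; "wrist_torque": the same for the moment, N m; "grip_width": opening from 0.0 (shut) to 1.0 (fully open); "grip_force": force on a finger pad.
Only numpy, scipy, OpenCV 4.12 (cv2) and the standard library are available. Lean on these libraries where they do the work, as an engineer would, in place of code of your own. Each camera call takes 0.05 s, during which the arm holds its last target. There are 200 camera calls.

## Task

Loosen the press's clamp knob (nobody remembers which way its thread goes, so try) to raise the hold-down bar well clear, then carry every specimen puck level on the blade of the lifter from the wooden rack into the press, one per lane, each centred on its lane under the bar. Then screw the knob fully tight again and stand the lifter back in its place on its rubber mat, blade pointing along the mat as at the start. Fingers must not touch the pucks, which have fresh mounts and must stay level, and nothing else on the bench may be disturbed.

Things in the scene. Friction and masses are not known exactly. Their poses are not given: they have to be found in the camera images.
- puck0: specimen puck: plain aluminium disc 44 mm across, 8 mm thick, 20 to 45 g, with a thin round glass cover and a dark specimen in the middle of its top. Origin: centre of its underside; z is up through its face. It starts on the ridges of a rack lane; 2 or 3 pucks are present (None if absent)
- puck1: specimen puck: plain aluminium disc 44 mm across, 8 mm thick, 20 to 45 g, with a thin round glass cover and a dark specimen in the middle of its top. Origin: centre of its underside; z is up through its face. It starts on the ridges of a rack lane; 2 or 3 pucks are present (None if absent)
- puck2: specimen puck: plain aluminium disc 44 mm across, 8 mm thick, 20 to 45 g, with a thin round glass cover and a dark specimen in the middle of its top. Origin: centre of its underside; z is up through its face. It starts on the ridges of a rack lane; 2 or 3 pucks are present (None if absent)
- lifter_grip (a point): middle of the lifter's handle, 38 mm above the lifter's underside. x points along the blade towards its tip, z up. The handle is an upright black plastic block 50 mm long (x) and 14 mm wide (y), from 4 to 58 mm above the underside, centred on this point in x and y; the fingers close on its sides from above
- lifter: the lifter, rigid, about 120 g, stands flat by itself; origin at the centre of the heel's underside, 38 mm below lifter_grip, same axes. Steel heel plate 60 (x) x 44 (y) x 4 mm under the handle; from it a flat steel blade 16 mm wide and 3 mm thick runs forward, underside flush with the heel's, from 30 to 130 mm ahead of the origin
- blade_tip (a point): middle of the front edge of the lifter's blade, on its top face: 130 mm ahead of lifter and 3 mm above the underside
- mat_home (a point): point on the black rubber mat's top (the mat is 200 x 75 mm, 2 mm thick, fixed) where the heel's underside centre belongs when the lifter stands on the mat with the whole blade over it too; x runs along the mat, towards where the blade points; the mat reaches 50 mm behind this point and 150 mm ahead
- rack_lane0 (a point): point in the middle of the left lane of the wooden rack (seen from the robot), at the height of the ridge tops, where the underside centre of a puck lies; x points along the lane away from the open front, z up
- rack_lane1 (a point): point in the middle of the middle lane of the wooden rack (seen from the robot), at the height of the ridge tops, where the underside centre of a puck lies; x points along the lane away from the open front, z up
- rack_lane2 (a point): point in the middle of the right lane of the wooden rack (seen from the robot), at the height of the ridge tops, where the underside centre of a puck lies; x points along the lane away from the open front, z up
- press_lane0 (a point): point in the middle of the left lane of the metal press (seen from the robot), at the height of the ridge tops, where the underside centre of a puck lies; x points along the lane away from the open front, z up
- press_lane1 (a point): point in the middle of the middle lane of the metal press (seen from the robot), at the height of the ridge tops, where the underside centre of a puck lies; x points along the lane away from the open front, z up
- press_lane2 (a point): point in the middle of the right lane of the metal press (seen from the robot), at the height of the ridge tops, where the underside centre of a puck lies; x points along the lane away from the open front, z up
- rack: fixed wooden rack 74 mm (x) by 170 mm (y); origin: centre of its underside on the table; x along its lanes, away from the open front. 3 lanes 55 mm apart, each two ridges 62 mm long centred on the lane point, 6 mm wide, 28 mm apart inside, tops 24 mm and floor between 4 mm above the table. Pucks start within 3 mm of lane points. Back wall 34 mm high, inner face 32 mm behind lane points; open above
- press: fixed metal press with the same three lanes and sizes as the rack (back wall 28 mm high, same place); origin at the centre of its underside, x along its lanes away from the open front. A hold-down bar crosses over all three lane points, and the knob stands behind it, its axis 60 mm behind the middle lane point
- bar_mid (a point): centre of the underside of the hold-down bar (14 mm along the lanes, 168 mm across, 8 mm thick). Knob tight: 34 mm above the table, 2 mm over a seated puck; it rises 8 mm per rad of knob, so pucks can be brought in, from the front, only when it is raised
- knob (a joint): angle of the press's clamp knob in rad: 0 hard tight, up to 2.0 fully loose (stop at both ends). It starts between 0 and 0.2. It is not marked which way of turning loosens it, and the thread may be left-handed: find out by trying. Needs about 0.1 N m and stays where it is left
- knob_grip (a point): on the knob's axis, at the height to grip, 90 mm above the table. The knob is a plain round black cylinder, 34 mm across, from 68 to 96 mm above the table, on a 40 mm disc, with a white line on its top along this point's x; it turns about the vertical
- reagent: bystander: amber bottle, 52 mm across, 110 mm tall; origin under its centre
- petri: bystander: closed clear dishes, 90 mm across, 28 mm high; origin under the centre
- block_a: bystander: wooden sample block 40 x 30 x 22 mm; origin under its centre
- block_b: bystander: wooden sample block 40 x 30 x 22 mm; origin under its centre
- forceps: bystander: steel forceps lying flat, 120 mm long, 4 mm high; origin under the middle
- counter: bystander: grey tally counter 75 x 50 x 36 mm; origin under its centre
Things that resemble listed ones, but are neither listed nor needed, are in the scene too. Leave any purple look-alike of the puck0 alone.

How it is judged:
By the outcome, as a careful person would: the job done as asked, in the order asked, and still so for the second after the job is handed in, with the robot touching nothing.
Of puck0, puck1, puck2 only 2 to 3 are there at a start; the rules pass over those that are not, and their reading is None.
At some moment in a run one of lifter may be knocked a few centimetres aside while the robot is not near it.
It also fails if it takes over 210 s, if anything falls off the work surface, if the arm or the gripper's body presses on something with over 40 N, if the wrist force passes 120 N, or if a joint passes its speed limit or range.

## Working session

There is one attempt and no reset: what is moved stays moved. The work goes in short steps, Python scripts to look and compute and a shell command to move; the robot and the scene stay as the last step left them, time stands still between calls to the robot, and variables do not carry over. Pictures are saved under pics/ and viewed, at most 14 in all, crops included, and the job is handed in when it is done.

```bash
mkdir -p pics; ls; cat > h.py <<'E'
import numpy as np,cv2
from workcell import r,optics,job
def grab(n,save=None):
    f=optics.grab_frame(n)
    if save: cv2.imwrite('pics/'+save+'.png',f['color'][:,:,::-1])
    return f
def w(f,u,v,d=None):
    K=np.array(f['intrinsics']);T=np.array(f['world_from_camera'])
    u=np.asarray(u,float);v=np.asarray(v,float)
    if d is None:d=f['range_z'][v.astype(int),u.astype(int)]
    p=np.stack([(u-K[0,2])/K[0,0]*d,(v-K[1,2])/K[1,1]*d,d],-1)
    return p@T[:3,:3].T+T[:3,3]
def cloud(f,m):
    v,u=np.nonzero(m&(f['range_z']>0));return w(f,u,v)
def onz(f,u,v,z):
    K=np.array(f['intrinsics']);T=np.array(f['world_from_camera'])
    d=T[:3,:3]@np.array([(u-K[0,2])/K[0,0],(v-K[1,2])/K[1,1],1]);o=T[:3,3]
    return o+d*(z-o[2])/d[2]
E
python3 - <<'E'
from h import *
np.set_printoptions(precision=1,suppress=True)
s=r.sense();print(s)
for c in ['top','scene']:
    f=grab(c,c+'0')
    print(c,f['world_from_camera'])
    for q in ['puck0','lifter','lifter_grip','rack','press','knob','bar_mid','mat_home','reagent','petri','block_a','forceps','counter']:
        for d in optics.regions_of(q,c)[:4]:
            p=cloud(f,d['pixels'])
            if len(p): print(q,round(d['confidence'],2),d['pixel'],np.median(p,0),p.min(0),p.max(0))
E
```

```text
pics
{'time': 0.0, 'joint_pos': array([ 1.2,  0.4, -0. ,  1.6,  0. ,  1.1, -0.1]), 'qvel': array([ 0., -0.,  0., -0., -0.,  0.,  0.]), 'effort': array([  0. , -86.4,   0.7, -43.5,   0. ,   0. ,   0. ]), 'tool_pos': array([ 204.1, -590.4,  230.7]), 'ee_rot': array([-3.1,  0. ,  0.3]), 'contact_force': array([ 0.2,  0.6, -1. ]), 'wrist_torque': array([-0.1,  0. , -0.1]), 'grip_force': 0.0, 'grip_width': 1.00327205034088}
top [[  -0.    -1.     0.2  325.1]
 [  -1.     0.    -0.   -19.2]
 [   0.    -0.2   -1.  1262.6]
 [   0.     0.     0.     1. ]]
puck0 0.55 [178.0, 199.8] [589.9 223.9  42.3] [576.  142.3  26.6] [668.4 308.9  65.3]
puck0 0.46 [322.9, 196.1] [ 579.4 -270.3   32.2] [ 558.4 -296.     4.2] [ 607.3 -249.4   41.3]
lifter 0.84 [242.2, 230.9] [462.9   0.1   6.8] [416.1 -21.7  -2.7] [577.9  32.2  67.5]
lifter_grip 0.77 [242.2, 232.1] [466.8  -0.1   6.7] [416.1 -18.3  -5.5] [577.6  32.1  67.5]
rack 0.79 [311.6, 201.2] [ 581.  -220.     6.9] [ 542.4 -309.8   -6.3] [ 621.7 -131.5   40.5]
rack 0.34 [179.5, 192.4] [591.9 218.1  23.5] [545.9 139.9  -4.5] [664.9 313.7 101.6]
rack 0.28
[... 2308 characters left out ...]
 [804.7  35.4  73.6] [748.2 -15.2  -2.1] [821.7  54.  112. ]
petri 0.81 [407.5, 210.4] [420.2 417.2  26.3] [346.6 374.6  -4. ] [459.9 462.9  31.8]
block_a 0.73 [185.6, 240.6] [ 793.1 -116.2   20.7] [ 771.1 -135.7    0.2] [ 811.8 -102.    25.9]
block_a 0.63 [225.4, 241.1] [739.  -14.8  20.3] [716.  -34.4   0.5] [758.7   2.   25.3]
forceps 0.6 [322.4, 235.9] [601.8 228.6  24.9] [544.6 139.4  -4.9] [674.5 314.1  99.4]
forceps 0.58 [196.2, 127.7] [ 407.3 -329.     2.1] [ 382.5 -396.1   -3.9] [ 429.6 -280.7    6.2]
forceps 0.39 [322.4, 231.3] [590.3 221.5  40.4] [553.3 144.9  -3.9] [670.  310.9  65. ]
counter 0.55 [148.3, 133.3] [ 513.  -425.8   25.3] [ 471.7 -459.9   -3.6] [ 548.4 -405.9   37.1]
```

```bash
python3 - <<'E'
import cv2
a=cv2.imread('pics/top0.png');b=cv2.imread('pics/scene0.png')
cv2.imwrite('pics/t0.png',cv2.resize(a[110:280,90:410],(800,425),interpolation=cv2.INTER_CUBIC))
cv2.imwrite('pics/s0.png',cv2.resize(b[90:310,130:440],(800,568),interpolation=cv2.INTER_CUBIC))
E
```

```text
(no output)
```

View pics/t0.png

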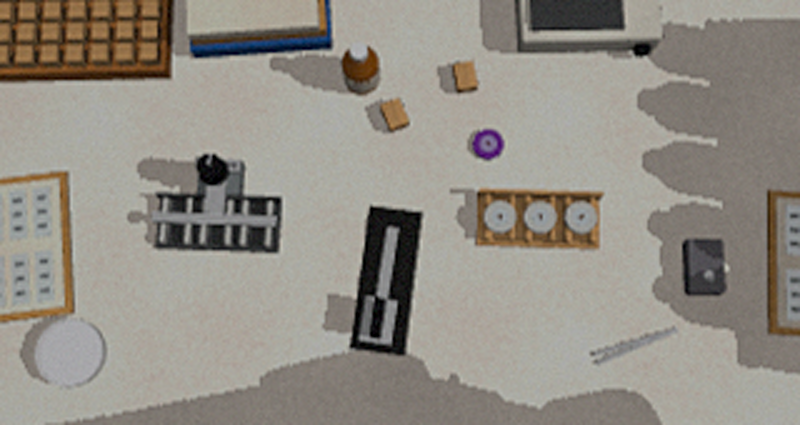

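View pics/s0.png

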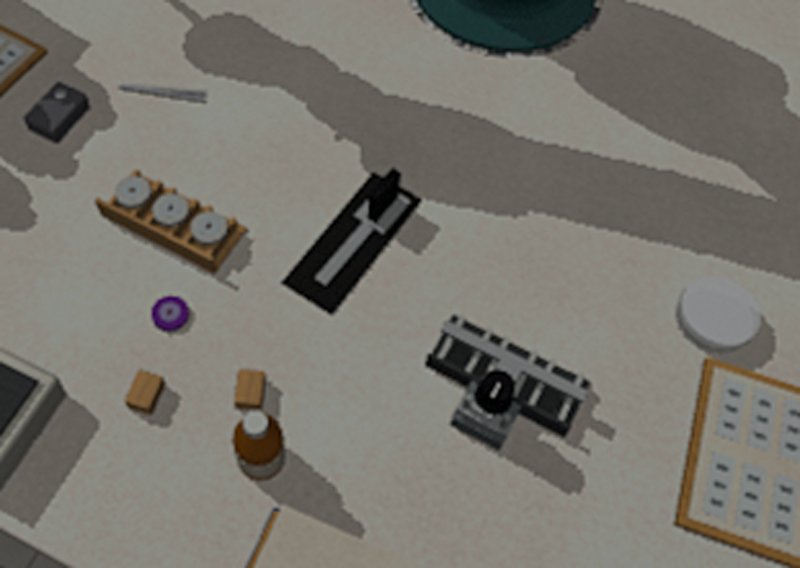

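The top picture shows three pucks in the rack (top crop ~ (500..582, 216)), the lifter on the mat at (385, 300) and the press at (217, 215), with the knob behind it. All the lanes open toward the robot. The purple look-alike is at (487, 143). I'll go above the knob first.

```bash
cat >> h.py <<'E'
def delta(x,y,z,yaw=None):
    from scipy.spatial.transform import Rotation as R
    s=r.sense();M=R.from_euler('xyz',s['ee_rot']).as_matrix()
    d=M.T@(np.array([x,y,z])-s['tool_pos'])
    print('tool',np.round(s['tool_pos'],1),'rot',np.round(s['ee_rot'],4),'t',round(s['time'],2),'j',np.round(s['joint_pos'],2),'g',round(s['grip_width'],3),s['grip_force'])
    print('delta tool mm',np.round(d,1),'turn', None if yaw is None else round(-(yaw-s['ee_rot'][2]),4))
E
python3 - <<'E'
from h import *
delta(640,220,230,0)
f=grab('wrist','w0'); print(f['world_from_camera'])
E
```

```text
tool [ 204.2 -590.7  231.2] rot [-3.1415e+00  1.0000e-04  3.3280e-01] t 1.4 j [ 1.2   0.42 -0.01  1.61  0.    1.11 -0.05] g 1.0 0.0
delta tool mm [ 676.8 -623.8    1.3] turn 0.3328
[[ 3.27144357e-01 -9.06673422e-01 -2.66307858e-01  2.71719790e+02]
 [-9.44974310e-01 -3.13989549e-01 -9.18374480e-02 -5.67127138e+02]
 [-3.51311237e-04  2.81698187e-01 -9.59503000e-01  3.73067225e+02]
 [ 0.00000000e+00  0.00000000e+00  0.00000000e+00  1.00000000e+00]]
```

```bash
python3 -m crank '[[0.03,-0.0277,0,0,100],[0.03,-0.0277,0,0,100],[0.03,-0.0277,0,0,100],[0.03,-0.0277,0,0,100],[0.03,-0.0277,0,0,100],[0.03,-0.0277,0,0,100],[0.03,-0.0277,0,0,100],[0.03,-0.0277,0,0,100],[0.03,-0.0277,0,0,100],[0.03,-0.0277,0,0,100]]'
python3 -m crank '[[0.03,-0.0277,0,0,100],[0.03,-0.0277,0,0,100],[0.03,-0.0277,0,0,100],[0.03,-0.0277,0,0,100],[0.03,-0.0277,0,0,100],[0.03,-0.0277,0,0,100],[0.03,-0.0277,0,0,100],[0.03,-0.0277,0,0,100],[0.03,-0.0277,0,0,100],[0.03,-0.0277,0,0,100]]'
python3 -m crank '[[0,0,0,-0.12,100],[0,0,0,-0.12,100],[0,0,0,-0.12,100],[0,0,0,-0.12,100],[0,0,0,-0.12,100],[0,0,0,-0.12,100],[0,0,0,-0.12,100],[0,0,0,-0.12,100],[0,0,0,-0.12,100],[0,0,0,-0.12,100]]'
python3 - <<'E'
from h import *
delta(646,220,230,1.9)
E
```

```text
time: 2.28
tool_pos: [397.8, -229.1, 231.6]
ee_rot: [3.141, -0.0, 0.333]
contact_force: [1.2, -0.2, -0.2]
grip_width: 1.0
grip_force: 0.0
time: 3.12
tool_pos: [591.0, 130.7, 231.3]
ee_rot: [3.141, -0.0, 0.332]
contact_force: [0.5, -1.3, 0.4]
grip_width: 1.0
grip_force: 0.0
time: 3.95
tool_pos: [590.3, 128.8, 231.3]
ee_rot: [3.142, 0.0, 1.539]
contact_force: [-0.8, -0.4, 0.2]
grip_width: 1.001
grip_force: 0.0
tool [590.3 128.8 231.3] rot [3.1415 0.     1.5386] t 3.95 j [ 0.28  0.47 -0.73  1.65  0.34  1.15 -0.57] g 1.001 0.0
delta tool mm [92.9 52.7  1.3] turn -0.3614
```

```bash
python3 - <<'E'
from h import *
np.set_printoptions(precision=1,suppress=True)
f=grab('wrist','w1'); print(f['world_from_camera'])
np.savez('w1.npz',**f)
for q in ['press','knob','bar_mid']:
    for d in optics.regions_of(q,'wrist')[:2]:
        p=cloud(f,d['pixels'])
        print(q,round(d['confidence'],2),d['pixel'],np.median(p,0),p.min(0),p.max(0))
P=w(f,*np.meshgrid(np.arange(512),np.arange(384)))
for n,(a,b) in dict(knobtop=(90,101),bar=(38,48),ridge=(20,28)).items():
    m=(P[...,2]>a)&(P[...,2]<b)&(f['range_z']>0)
    k,l,st,c=cv2.connectedComponentsWithStats(m.astype(np.uint8))
    for i in range(1,k):
        if st[i,4]>150:
            q=P[l==i]; (cx,cy),sz,an=cv2.minAreaRect(q[:,:2].astype(np.float32)); print(n,st[i,4],np.median(q,0),'rect',cx,cy,sz,an)
E
```

```text
[[  1.   -0.   -0.  592.7]
 [ -0.   -1.   -0.3 200.4]
 [ -0.    0.3  -1.  373.1]
 [  0.    0.    0.    1. ]]
press 0.66 [256.3, 79.3] [595.  227.7  23.8] [542.1 138.5  -3.9] [681.4 317.6  97.9]
knob 0.57 [307.8, 78.9] [640.1 222.4  94.7] [623.7 204.3  23.8] [658.8 243.1  97.9]
bar_mid 0.64 [255.5, 322.1] [ 580.7 -130.9    1.4] [ 568.  -133.1   -2.6] [593.4 139.6 305.2]
knobtop 1115 [643.  223.4  95. ] rect 643.1482543945312 222.94386291503906 (32.5702018737793, 32.74585723876953) 88.92698669433594
knobtop 152 [784.5  33.9  96.8] rect 788.2533569335938 31.195518493652344 (23.800825119018555, 11.033645629882812) 44.38277053833008
bar 2836 [586.9 227.6  41.2] rect 603.3570556640625 223.08270263671875 (161.14956665039062, 53.7468147277832) 86.61647033691406
bar 1148 [842.1 179.3  43.2] rect 842.3819580078125 167.99075317382812 (3.525939464569092, 189.68772888183594) 2.80952525138855
bar 200 [773.1  43.3  42.8] rect 780.5321655273438 36.468658447265625 (51.39884948730469, 21.471817016601562) 50.26624298095703
bar 258 [ 843.6 -200.2   44.1] rect 844.2577514648438 -201.31118774414062 (44.9781379699707, 14.361766815185547) 15.015046119689941
ridge 706 [621.5 265.9  25.3] rect 620.9856567382812 273.5050964355469 (37.534366607666016, 70.62775421142578) 26.7864933013916
ridge 155 [826.5 300.8  23.4] rect 834.8977661132812 300.6787109375 (3.216132164001465, 72.37727355957031) 87.9424819946289
ridge 151 [568.8 299.7  23.1] rect 568.6369018554688 299.7649230957031 (6.49727725982666, 21.943115234375) 87.1128921508789
ridge 829 [834.  181.   24.1] rect 835.2766723632812 167.43128967285156 (5.60243034362793, 200.17190551757812) 2.450711727142334
ridge 597 [623.3 198.1  25.6] rect 630.90478515625 175.25668334960938 (71.73283386230469, 36.471588134765625) 86.69828796386719
ridge 185 [ 836.5 -199.5   24. ] rect 837.95166015625 -207.09878540039062 (58.1466178894043, 26.442373275756836) 39.53348159790039
```

View pics/w1.png

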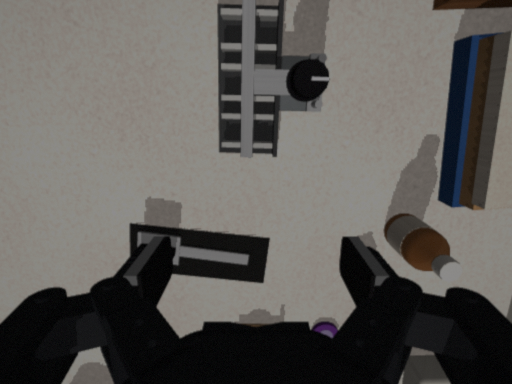

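The wrist picture shows the knob at (308, 79) with its white line pointing along world +x, and the bar down at column 248. The knob measures (643, 223), top 95. Next I go over it, descend and grip.

```bash
python3 -m crank '[[0.032,0.0166,0,0,100],[0.032,0.0166,0,0,100],[0.032,0.0165,0,0,100],[0,0,0.03,0,100],[0,0,0.03,0,100],[0,0,0.03,0,100],[0,0,0.03,0,100],[0,0,0.02,0,100],[0,0,0.016,0,100],[0,0,0,0,100]]'
python3 - <<'E'
from h import *
delta(643,223.2,75)
E
```

```text
time: 4.98
tool_pos: [642.2, 222.4, 72.1]
ee_rot: [-3.138, 0.002, 1.53]
contact_force: [-0.7, -0.7, -0.9]
grip_width: 1.001
grip_force: 0.0
tool [642.2 222.4  72.1] rot [-3.1378e+00  1.7000e-03  1.5304e+00] t 4.98 j [ 0.04  0.77 -0.62  1.56  0.51  0.98 -0.78] g 1.001 0.0
delta tool mm [ 0.9  0.7 -2.9] turn None
```

```bash
python3 -m crank '[[0.001,0.001,-0.002,0,35],[0,0,0,0,35],[0,0,0,0,35],[0,0,0,0,35],[0,0,0,0,35],[0,0,0,0,35]]'
python3 -m crank '[[0,0,0,0.1,35],[0,0,0,0.1,35],[0,0,0,0.1,35],[0,0,0,0,35]]'
python3 - <<'E'
from h import *
print(r.sense()['wrist_torque'])
E
python3 -m crank '[[0,0,0,-0.1,35],[0,0,0,-0.1,35],[0,0,0,-0.1,35],[0,0,0,0,35]]'
python3 - <<'E'
from h import *
print(r.sense()['wrist_torque'])
E
```

```text
time: 5.48
tool_pos: [644.5, 224.2, 78.8]
ee_rot: [3.141, 0.0, 1.533]
contact_force: [-8.9, -3.0, 14.3]
grip_width: 0.37
grip_force: 58.4
time: 5.82
tool_pos: [644.8, 224.1, 78.8]
ee_rot: [3.141, -0.0, 1.226]
contact_force: [-5.7, -1.9, 10.5]
grip_width: 0.371
grip_force: 58.9
[-0.55740127  1.02901388 -0.08138998]
time: 6.15
tool_pos: [644.4, 224.2, 78.7]
ee_rot: [3.141, -0.0, 1.54]
contact_force: [-9.2, -2.6, 14.6]
grip_width: 0.372
grip_force: 59.5
[-0.61150348  1.87326813  0.09468378]
```

Positive turn moved freely by 0.3 rad (0.08 N m), so positive is the loosening way. I'll continue that way to the stop.

```bash
python3 -m crank '[[0,0,-0.003,0.11,35],[0,0,0,0.11,35],[0,0,0,0.11,35],[0,0,0,0.11,35],[0,0,0,0.11,35],[0,0,0,0.11,35],[0,0,0,0.11,35],[0,0,0,0.11,35],[0,0,0,0.11,35],[0,0,0,0,35]]'
python3 - <<'E'
from h import *
s=r.sense();print(s['wrist_torque'],s['joint_pos'])
E
python3 -m crank '[[0,0,0,0.11,35],[0,0,0,0.11,35],[0,0,0,0.11,35],[0,0,0,0.11,35],[0,0,0,0.11,35],[0,0,0,0.11,35],[0,0,0,0.11,35],[0,0,0,0.11,35],[0,0,0,0,35]]'
python3 - <<'E'
from h import *
s=r.sense();print(s['wrist_torque'],s['joint_pos'])
E
```

```text
time: 6.98
tool_pos: [644.8, 223.6, 79.7]
ee_rot: [3.141, -0.0, 0.535]
contact_force: [7.6, 1.5, -17.7]
grip_width: 0.369
grip_force: 66.2
[ 0.73357305 -1.54397022 -0.05668581] [-0.10316352  0.71325046 -0.40591888  1.55554418  0.32573105  0.94014924
 -1.65004313]
time: 7.73
tool_pos: [645.1, 222.8, 79.7]
ee_rot: [3.141, -0.001, -0.346]
contact_force: [8.3, -3.1, -17.2]
grip_width: 0.368
grip_force: 66.2
[-0.1258894  -2.17796232 -0.03549221] [-0.23984874  0.68568738 -0.20134672  1.56105973  0.16241285  0.91091958
 -2.41323459]
```

```bash
python3 -m crank '[[0,0,0,0,100],[0,0,0,0,100],[0,0,0,0,100],[0,0,0,0,100],[0,0,-0.03,0,100],[0,0,-0.04,0,100],[0,0,-0.04,-0.115,100],[0,0,-0.04,-0.115,100],[0,0,-0.02,-0.116,100]]'
python3 -m crank '[[-0.04,0,0,0,100],[-0.04,0,0,0,100],[-0.04,0,0,0,100],[-0.035,0,0,0,100],[0,0,0,0,100],[0,0,0,0,100]]'
python3 - <<'E'
from h import *
np.set_printoptions(precision=1,suppress=True)
delta(470,0,250,0.0)
f=grab('wrist','w2');np.savez('w2.npz',**f);print(f['world_from_camera'])
P=w(f,*np.meshgrid(np.arange(512),np.arange(384)))
for n,(a,b) in dict(knobtop=(90,101),bar=(52,63),ridge=(20,28)).items():
    m=(P[...,2]>a)&(P[...,2]<b)&(f['range_z']>0)
    k,l,st,c=cv2.connectedComponentsWithStats(m.astype(np.uint8))
    for i in range(1,k):
        if st[i,4]>80:
            q=P[l==i]; (cx,cy),sz,an=cv2.minAreaRect(q[:,:2].astype(np.float32)); print(n,st[i,4],np.median(q,0),q.min(0),q.max(0),'rect',cx,cy,sz,an)
E
```

```text
time: 8.48
tool_pos: [645.6, 224.6, 256.2]
ee_rot: [-3.14, -0.006, 0.015]
contact_force: [-0.5, -0.6, 0.8]
grip_width: 0.992
grip_force: 0.0
time: 8.98
tool_pos: [488.6, 222.9, 251.4]
ee_rot: [-3.141, -0.002, 0.01]
contact_force: [0.5, -0.6, -0.2]
grip_width: 0.999
grip_force: 0.0
tool [488.6 222.9 251.4] rot [-3.1 -0.   0. ] t 8.98 j [-0.2  0.3 -0.4  1.8  0.1  1.1 -2.1] g 0.999 0.0
delta tool mm [-20.9 222.7   1.3] turn 0.0102
[[  0.   -1.   -0.3 559.8]
 [ -1.   -0.   -0.  223.8]
 [ -0.    0.3  -1.  393.3]
 [  0.    0.    0.    1. ]]
knobtop 996 [641.4 223.4  95. ] [627.6 206.8  90. ] [653.6 239.4  97.6] rect 640.4998168945312 223.06884765625 (25.949932098388672, 32.64466857910156) 0.7797778248786926
bar 103 [656.4 248.6  56.2] [652.1 242.   52.3] [665.1 253.   62.9] rect 658.4342651367188 247.12779235839844 (10.484575271606445, 12.64599609375) 82.45655822753906
bar 158 [655.4 197.2  56.1] [649.2 192.2  52. ] [665.6 207.1  63. ] rect 657.3904418945312 199.606689453125 (16.335651397705078, 14.777928352355957) 0.49926334619522095
bar 2876 [587.3 226.1  56.1] [572.6 143.3  52.2] [630.2
[... 1431 characters left out ...]
64844) 86.67582702636719
ridge 107 [563.7 190.1  22.9] [551.6 186.3  20.2] [575.6 193.4  24.9] rect 563.5947265625 190.04208374023438 (6.0623579025268555, 24.264129638671875) 86.340576171875
ridge 110 [561.7 156.4  23.1] [549.5 152.6  20. ] [573.6 159.6  25.4] rect 561.5411376953125 156.1336212158203 (6.323050022125244, 24.319927215576172) 86.71542358398438
ridge 126 [450.2  14.7  23.8] [423.4  -0.2  20.2] [471.7  19.4  28. ] rect 448.8518371582031 14.414793968200684 (11.275986671447754, 50.391780853271484) 68.25360107421875
ridge 2782 [414.8 415.2  27. ] [367.4 372.2  20. ] [456.6 461.4  28. ] rect 412.2337646484375 416.60455322265625 (88.45630645751953, 89.29198455810547) 16.14756202697754
```

View pics/w2.png

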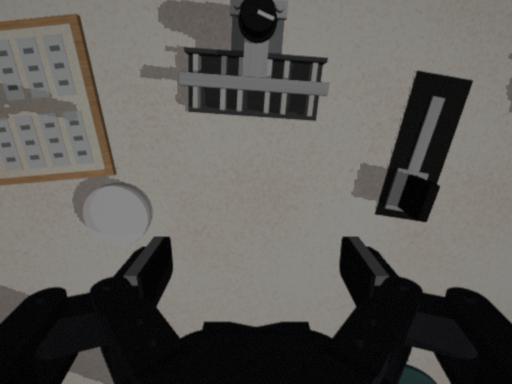

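The bar underside is now about 49 mm up, well clear. The press lanes run at yaw −0.058, and lane1 is near (584, 227). The lifter is at right, (415, 190). Now I look at the lifter and mat closely.

```bash
python3 -m crank '[[-0.013,0.03,0,0,100],[-0.013,0.03,0,0,100],[-0.013,0.03,0,0,100],[-0.013,0.03,0,0.04,100],[-0.013,0.03,0,0.04,100],[-0.013,0.03,0,0.04,100],[-0.01,0.03,0,0.04,100],[0,0,0,0,100],[0,0,0,0,100]]'
cat > mat.py <<'E'
from h import *
import sys
np.set_printoptions(precision=2,suppress=True)
f=grab('wrist',sys.argv[1] if len(sys.argv)>1 else None)
P=w(f,*np.meshgrid(np.arange(512),np.arange(384)));c=f['color'].astype(int)
near=(abs(P[...,0]-510)<150)&(abs(P[...,1])<130)&(f['range_z']>0)
def rect(m,n):
    k,l,st,_=cv2.connectedComponentsWithStats(m.astype(np.uint8));i=1+st[1:,4].argmax()
    q=P[l==i];print(n,st[i,4],'z',np.median(q[:,2]),'rect',cv2.minAreaRect(q[:,:2].astype(np.float32)))
    return q
rect(near&(P[...,2]>50)&(P[...,2]<66),'handle top')
m=near&(c.max(2)<60)&(P[...,2]<12); m=cv2.morphologyEx(m.astype(np.uint8),cv2.MORPH_CLOSE,np.ones((25,25)))>0
rect(m&near&(P[...,2]<12),'mat')
st=near&(c.min(2)>75)&(P[...,2]<12)
M=cv2.erode(m.astype(np.uint8),np.ones((7,7)))>0
rect(st&M,'steel')
delta(450,10,250,None)
E
python3 mat.py w3
```

```text
time: 9.78
tool_pos: [397.0, 13.5, 250.7]
ee_rot: [-3.141, -0.001, -0.154]
contact_force: [0.0, -0.8, 0.3]
grip_width: 0.998
grip_force: 0.0
handle top 546 z 58.88556473564657 rect ((446.15594482421875, 8.120771408081055), (13.805375099182129, 49.71689987182617), 80.77816009521484)
mat 8330 z 1.4093605155896967 rect ((495.85760498046875, -3.7253189086914062), (74.56633758544922, 186.87940979003906), 81.4122085571289)
steel 1628 z 4.352656843679199 rect ((494.538818359375, 2.6671810150146484), (42.640602111816406, 160.3157196044922), 88.18836975097656)
tool [397.3  14.5 250.6] rot [-3.14 -0.   -0.15] t 9.83 j [ 0.09 -0.02 -0.2   2.11 -0.    1.05 -1.83] g 0.997 0.0
delta tool mm [52.8 -3.5  0.7] turn None
```

View pics/w3.png

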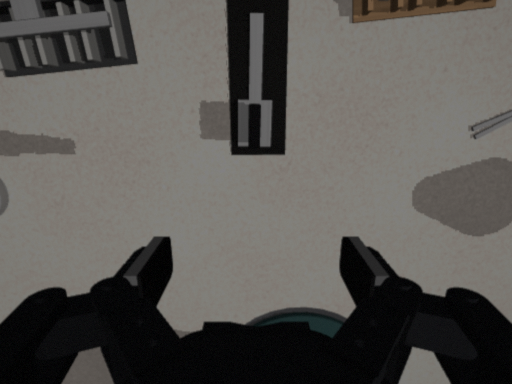

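The lifter stands on the mat, with its heel at (254, 123) and blade up column 256. The handle is at (446, 8), yaw −0.157, and mat home comes out at (453, 3), yaw −0.15. I grasp it next.

```bash
python3 -m crank '[[0.025,-0.0006,0.03,0,100],[0.0243,-0.0006,0.03,0,100],[0,0,0.03,0,100],[0,0,0.03,0,100],[0,0,0.02,0,100],[0,0,0.01,0,100],[0,0,0,0,100],[0,0,0,0,100]]'
python3 - <<'E'
from h import *
delta(446.2,8.1,24,-0.157)
E
```

```text
time: 10.5
tool_pos: [445.9, 9.1, 100.6]
ee_rot: [-3.141, 0.0, -0.15]
contact_force: [-0.0, 0.2, -0.1]
grip_width: 1.0
grip_force: 0.0
tool [445.9   9.1 100.6] rot [-3.1413e+00  3.0000e-04 -1.5030e-01] t 10.5 j [ 0.07  0.3  -0.19  2.15  0.08  0.7  -1.89] g 1.0 0.0
delta tool mm [ 0.4  1.  76.6] turn 0.0067
```

```bash
python3 -m crank '[[0,0.001,0.025,0.006,100],[0,0,0.025,0,100],[0,0,0.018,0,100],[0,0,0.0085,0,60],[0,0,0,0,30],[0,0,0,0,0],[0,0,0,0,0],[0,0,0,0,0],[0,0,0,0,0],[0,0,0,0,0]]'
python3 - <<'E'
from h import *
s=r.sense();print(s['tool_pos'],s['ee_rot'],s['contact_force'],s['grip_width'])
E
```

```text
time: 11.33
tool_pos: [445.8, 7.6, 24.8]
ee_rot: [-3.141, -0.002, -0.157]
contact_force: [-3.6, -0.4, 16.0]
grip_width: 0.158
grip_force: 58.3
[445.81395833   7.61935779  24.83446111] [-3.14135585e+00 -1.55496401e-03 -1.57296601e-01] [-3.56269033 -0.35998251 15.99129433] 0.1584535296900388
```

```bash
python3 -m crank '[[0,0,-0.005,0,0],[0,0,-0.015,0,0],[0,0,-0.025,0,0],[0,0,-0.03,0,0],[0,0,-0.03,0,0],[0,0,-0.015,-0.05,0],[0,0.01,0,-0.05,0],[0,0.02,0,-0.05,0],[0,0.03,0,0,0],[0,0.03,0,0,0]]'
python3 -m crank '[[0,0.03,0,0,0],[0,0.03,0,0,0],[0,0.03,0,0,0],[0,0.02,0,0,0],[0,0.01,0,0,0],[0,0,0,0,0],[0,0,0,0,0],[0,0,0,0,0]]'
cat > rack.py <<'E'
from h import *
import sys
np.set_printoptions(precision=2,suppress=True)
f=grab('wrist',sys.argv[1]);np.savez('last.npz',**f)
P=w(f,*np.meshgrid(np.arange(512),np.arange(384)))
delta(430,-212,130,0)
X0,X1,Y0,Y1=map(float,sys.argv[2:6])
near=(P[...,0]>X0)&(P[...,0]<X1)&(P[...,1]>Y0)&(P[...,1]<Y1)&(f['range_z']>0)
for n,(a,b) in dict(lev1=(20,27.2),lev2=(27.5,40),lift=(60,180)).items():
    m=near&(P[...,2]>a)&(P[...,2]<b) if n!='lift' else (P[...,2]>a)&(P[...,2]<b)&(f['range_z']>80)
    k,l,st,c=cv2.connectedComponentsWithStats(m.astype(np.uint8))
    for i in range(1,k):
        if st[i,4]>60:
            q=P[l==i]; (cx,cy),sz,an=cv2.minAreaRect(q[:,:2].astype(np.float32)); print(n,st[i,4],'px',c[i],np.median(q,0),'rect %.1f %.1f'%(cx,cy),np.array(sz),round(an,2))
E
python3 rack.py w4 530 650 -330 -110
```

```text
time: 12.17
tool_pos: [442.4, -83.0, 144.6]
ee_rot: [3.142, -0.001, -0.005]
contact_force: [0.5, 0.8, -1.3]
grip_width: 0.156
grip_force: 58.5
time: 12.83
tool_pos: [441.8, -201.0, 143.9]
ee_rot: [-3.141, 0.0, -0.006]
contact_force: [-0.4, 0.8, -1.8]
grip_width: 0.157
grip_force: 58.5
tool [ 441.8 -201.   143.9] rot [-3.14 -0.   -0.01] t 12.88 j [ 0.44  0.28 -0.08  2.03  0.03  0.83 -1.24] g 0.154 58.50206673145294
delta tool mm [-11.8  11.1  13.9] turn -0.0055
lev1 251 px [317.48  50.86] [ 556.38 -252.47   23.27] rect 558.4 -252.8 [32.72 22.4 ] 46.31
lev1 172 px [227.25  48.7 ] [ 558.95 -177.47   23.1 ] rect 560.9 -177.1 [ 6.2  22.61] 86.49
lev1 157 px [186.25  49.29] [ 558.88 -142.63   22.99] rect 560.2 -143.3 [ 6.77 17.19] 86.21
lev1 189 px [291.84  51.7 ] [ 556.38 -231.93   23.11] rect 557.8 -229.5 [10.95 21.9 ] 86.74
lev1 189 px [356.36  56.4 ] [ 552.77 -286.52   22.96] rect 554.1 -287.1 [ 6.71 21.09] 85.63
lev2 2266 px [204.58  21.83] [ 577.52 -160.9    31.26] rect 575.5 -160.6 [43.79 34.79] 89.72
lev2 1195 px [284.62  22.81] [ 576.56 -224.13   31.28] rect 574.5 -225.6 [22.02 35.66] 88.5
lev2 2431 px [342.15  23.91] [ 575.34 -270.22   31.24] rect 573.5 -270.5 [37.72 43.89] 0.08
lift 13328 px [255.76 177.  ] [ 466.76 -201.07  124.33] rect 490.5 -201.2 [ 44.03 147.3 ] 89.15
```

View pics/w4.png

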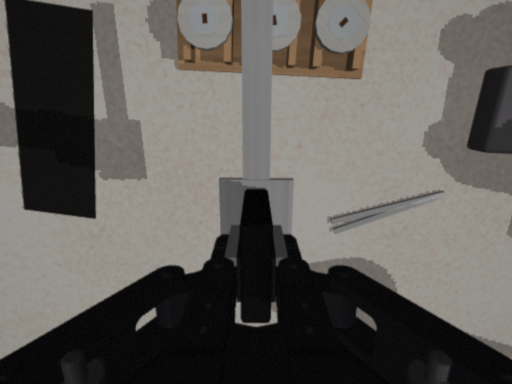

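The blade is straight and level with the tool. The pucks show at columns 205, 277 and 343. Rack yaw is about −0.062, and puck0 is at about (580, −161). I line up with the left lane, low.

```bash
python3 -m crank '[[-0.01,-0.01,0,0.02,0],[-0.0176,-0.02,0.01,0.02,0],[-0.015,-0.0162,0.02,0.016,0],[-0.005,-0.005,0.025,0,0],[0,0,0.025,0,0],[0,0,0.02,0,0],[0,0,0.011,0,0],[0,0,0,0,0],[0,0,0,0,0]]'
python3 - <<'E'
from h import *
delta(394.5,-149.5,33,-.062)
f=grab('wrist','w5');np.savez('last.npz',**f)
P=w(f,*np.meshgrid(np.arange(512),np.arange(384)))
for v in range(20,200,12):
    d=f['range_z'][v]; row=P[v]; m=(row[:,2]>9)&(row[:,2]<20)&(d>0)&(abs(np.arange(512)-256)<40)
    if m.sum()>5: print(v,m.sum(),np.round(row[m].mean(0),1))
E
```

```text
time: 13.63
tool_pos: [395.7, -148.7, 32.8]
ee_rot: [-3.141, 0.001, -0.062]
contact_force: [-0.6, -0.7, -0.0]
grip_width: 0.161
grip_force: 58.5
tool [ 395.7 -148.7   32.8] rot [-3.141e+00  1.000e-03 -6.200e-02] t 13.63 j [ 0.36  0.4  -0.08  2.24  0.07  0.51 -1.41] g 0.161 58.50547671318054
delta tool mm [-1.1  0.8 -0.2] turn 0.0
20 32 [ 508.5 -155.9   11.8]
32 31 [ 503.  -155.3   12.3]
44 30 [ 497.5 -155.2   11.8]
56 30 [ 491.8 -154.8   12. ]
68 30 [ 486.  -154.5   11.9]
80 29 [ 480.  -154.4   11.9]
92 29 [ 473.9 -153.5   12.1]
104 29 [ 467.7 -153.1   12. ]
116 28 [ 461.4 -152.5   11.8]
128 29 [ 454.8 -152.3   12. ]
140 27 [ 448.2 -151.7   12. ]
152 28 [ 441.4 -151.2   11.8]
164 28 [ 434.4 -150.8   12.2]
176 27 [ 427.2 -150.6   12.1]
188 73 [ 420.3 -149.6   13.3]
```

View pics/w5.png

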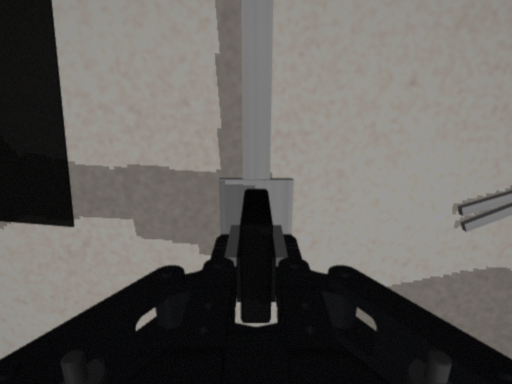

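```bash
python3 -m crank '[[0.005,0.0006,0,0,0],[0.01,0,0,0,0],[0.012,0,0,0,0],[0.012,0,0,0,0],[0.012,0,0,0,0],[0.012,0,0,0,0],[0.01,0,0,0,0],[0.0055,0,0,0,0],[0,0,0,0,0],[0,0,0,0,0]]'
python3 -m crank '[[0,0,-0.003,0,0],[0,0,-0.005,0,0],[0,0,-0.003,0,0],[0,0,-0.003,0,0],[0,0,-0.005,0,0],[0,0,-0.009,0,0],[0,0,-0.012,0,0],[0,0,-0.009,0,0],[0,0,-0.004,0,0],[0,0,0,0,0]]'
cat > puck.py <<'E'
from h import *
import sys
np.set_printoptions(precision=2,suppress=True)
def fit(nm,lo,hi):
    f=grab('wrist',nm);np.savez('last.npz',**f);s=r.sense()
    P=w(f,*np.meshgrid(np.arange(512),np.arange(384)))
    m=(P[...,2]>lo)&(P[...,2]<hi)&(f['range_z']>80)&(P[...,0]>s['tool_pos'][0]+70)
    k,l,st,c=cv2.connectedComponentsWithStats(m.astype(np.uint8))
    for i in range(1,k):
        if st[i,4]>300:
            q=P[l==i];A=np.c_[q[:,:2]-q[:,:2].mean(0),np.ones(len(q))];co=np.linalg.lstsq(A,q[:,2],rcond=None)[0]
            cc,rad=cv2.minEnclosingCircle(q[:,:2].astype(np.float32))
            print(st[i,4],'px',c[i],'z',np.median(q[:,2]),'slope',co[:2],'circ',np.array(cc),rad,'min',q.min(0),'max',q.max(0))
    return f
z=r.sense()['tool_pos'][2]
fit(sys.argv[1],z-16,z-4)
delta(480,-150,70,-.062)
E
python3 puck.py w6
```

```text
time: 14.52
tool_pos: [474.0, -155.1, 32.8]
ee_rot: [-3.142, 0.0, -0.063]
contact_force: [-0.9, -0.2, -1.0]
grip_width: 0.153
grip_force: 58.5
time: 15.35
tool_pos: [474.6, -155.3, 86.9]
ee_rot: [3.141, -0.002, -0.063]
contact_force: [1.2, 0.7, -0.5]
grip_width: 0.154
grip_force: 58.5
5901 px [253.59  35.4 ] z 74.34772870901799 slope [ 0.01 -0.  ] circ [ 580.85 -160.63] 21.948444366455078 min [ 558.9  -182.54   71.07] max [ 595.45 -138.69   77.32]
tool [ 474.3 -155.2   86.2] rot [ 3.14 -0.   -0.06] t 15.4 j [ 0.33  0.4  -0.09  2.04  0.05  0.71 -1.43] g 0.156 58.49882662296295
delta tool mm [ 5.4 -5.5 16.2] turn -0.0012
```

View pics/w6.png

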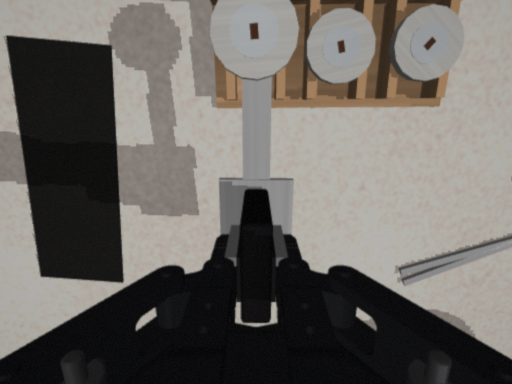

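Puck0 sits on the blade at (254, 30), level and 1 mm left of the blade's middle; it is 107 mm ahead of the TCP. I carry it to the front of the left press lane.

```bash
python3 -m crank '[[-0.003,-0.005,0,0,0],[-0.005,-0.01,0,0,0],[-0.0055,-0.015,0,0,0],[-0.0055,-0.02,0,0,0],[-0.0055,-0.025,0,0,0],[-0.0055,-0.025,0,0,0],[-0.0055,-0.025,0,0,0],[-0.0055,-0.025,0,0,0],[-0.0055,-0.025,0,0,0],[-0.0055,-0.025,0,0,0]]'
python3 -m crank '[[-0.0055,-0.025,0,0,0],[-0.0055,-0.025,0,0,0],[-0.0055,-0.025,0,0,0],[-0.0055,-0.025,0,0,0],[-0.0055,-0.025,0,0,0],[-0.0055,-0.025,0,0,0],[-0.0055,-0.025,0,0,0],[-0.0055,-0.021,0,0,0],[-0.005,-0.02,0,0,0],[-0.003,-0.015,0,-0.005,0]]'
python3 -m crank '[[-0.0026,-0.01,0,0,0],[0,0,0,0,0],[0,0,0.005,0,0],[0,0,0.01,0,0],[0,0,0.012,0,0],[0,0,0.007,0,0],[0,0,0.002,0,0],[0,0,0,0,0],[0,0,0,0,0]]'
python3 - <<'E'
from h import *
delta(395.7,291.7,50,-.058)
E
python3 puck.py w7
```

```text
time: 16.23
tool_pos: [433.4, 49.6, 85.4]
ee_rot: [3.142, 0.001, -0.063]
contact_force: [0.3, 0.8, -1.5]
grip_width: 0.156
grip_force: 58.5
time: 17.07
tool_pos: [395.5, 283.7, 85.4]
ee_rot: [3.142, 0.001, -0.056]
contact_force: [0.2, 0.1, -1.3]
grip_width: 0.154
grip_force: 58.5
time: 17.82
tool_pos: [395.6, 291.5, 49.8]
ee_rot: [3.142, 0.0, -0.059]
contact_force: [-0.4, -0.7, -1.5]
grip_width: 0.153
grip_force: 58.5
tool [395.6 291.5  49.8] rot [ 3.1415e+00  2.0000e-04 -5.8600e-02] t 17.82 j [-0.51  0.46 -0.23  2.07  0.17  0.63 -2.48] g 0.153 58.517627120018005
delta tool mm [ 0.1 -0.2 -0.2] turn -0.0006
5907 px [252.69  35.55] z 37.04769706289048 slope [ 0. -0.] circ [501.71 287.09] 21.86742401123047 min [479.87 265.39  33.87] max [516.13 308.62  39.56]
tool [395.7 291.7  50.1] rot [-3.14 -0.   -0.06] t 17.87 j [-0.51  0.46 -0.23  2.07  0.17  0.63 -2.48] g 0.158 58.517687916755676
delta tool mm [110. 436. -20.] turn 0.0035
```

```bash
python3 -m crank '[[0.004,0.0004,0,0,0],[0.008,0,0,0,0],[0.011,0,0,0,0],[0.013,0,0,0,0],[0.0135,0,0,0,0],[0.013,0,0,0,0],[0.011,0,0,0,0],[0.008,0,0,0,0],[0.004,0,0,0,0],[0,0,0,0,0]]'
python3 - <<'E'
from h import *
delta(480.8,286.5,50,-.058)
E
python3 puck.py w8
```

```text
time: 18.7
tool_pos: [481.7, 286.1, 49.7]
ee_rot: [-3.142, -0.0, -0.059]
contact_force: [-1.4, -0.6, -1.2]
grip_width: 0.152
grip_force: 58.5
tool [481.7 286.1  49.7] rot [-3.1415e+00 -1.0000e-04 -5.9100e-02] t 18.7 j [-0.42  0.55 -0.21  1.9   0.17  0.71 -2.37] g 0.152 58.517664670944214
delta tool mm [-0.9 -0.4 -0.3] turn -0.0011
2291 px [252.78  57.67] z 36.80141133033675 slope [0.03 0.  ] circ [582.12 281.77] 20.86638832092285 min [565.91 260.96  33.74] max [583.96 302.59  39.45]
tool [480.8 286.3  49.6] rot [ 3.14  0.   -0.06] t 18.75 j [-0.42  0.55 -0.21  1.9   0.17  0.71 -2.37] g 0.151 58.518218994140625
delta tool mm [ 24.6 435.6 -20.4] turn 0.0036
```

View pics/w8.png

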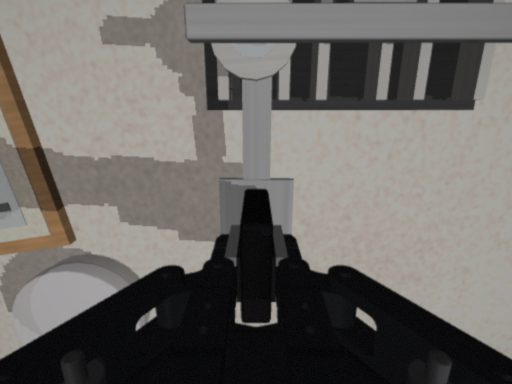

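```bash
python3 - <<'E'
from h import *
f=np.load('last.npz')
P=w(f,*np.meshgrid(np.arange(512),np.arange(384)))
for u in (210,252,300,350,450):
    c=P[:,u]; m=(c[:,2]>52)&(c[:,2]<62)&(f['range_z'][:,u]>80); print(u,np.round(c[m].min(0),1),np.round(c[m].max(0),1))
for v in (70,80,90):
    row=P[v];m=(row[:,2]>19)&(row[:,2]<28)
    k,l,st,c=cv2.connectedComponentsWithStats(m.astype(np.uint8)[None])
    for i in range(1,k):
        if st[i,4]>4: print(v,st[i,0],st[i,2],np.round(row[l[0]==i].mean(0),1))
for u in (225,284):
    c=P[:,u]; m=(c[:,2]>21)&(c[:,2]<28)&(c[:,0]>530); print(u,np.round(c[m].min(0),1),np.round(c[m].max(0),1))
E
```

```text
210 [581.3 298.7  53.4] [594.9 300.6  57.6]
252 [506.8 281.3  53.1] [593.8 286.7  61.4]
300 [579.1 261.2  54.6] [593.1 261.6  57.1]
350 [578.1 239.1  52.9] [591.7 240.7  57.6]
450 [575.4 195.6  53.6] [589.3 199.2  57.2]
70 217 10 [572.7 299.8  23.3]
70 279 9 [570.7 266.1  23.3]
70 315 13 [569.6 245.1  22.7]
70 377 13 [567.5 211.2  23.1]
70 414 14 [566.4 190.4  22.7]
70 474 16 [564.4 156.7  22.5]
80 218 11 [567.5 299.5  23.1]
80 278 12 [565.6 265.9  22.9]
80 315 13 [564.4 245.1  22.7]
80 376 13 [562.4 211.4  23. ]
80 412 15 [561.2 190.6  22.6]
80 474 14 [559.2 156.5  22.6]
90 218 11 [562.3 299.9  23.1]
90 278 11 [560.4 266.4  23.1]
90 315 12 [559.1 245.4  23. ]
90 374 14 [557.2 211.7  22.6]
90 411 14 [555.9 191.1  22.9]
90 470 16 [554.  157.2  22.4]
225 [557.5 297.8  21.6] [573.  299.3  24.6]
284 [555.5 265.3  21.6] [572.9 266.   24.6]
```

Bar and ridges confirm the puck is within 1 mm of the left lane's centre. I lower it and withdraw.

```bash
python3 -m crank '[[0,0,0.003,0,0],[0,0,0.002,0,0],[0,0,0.0015,0,0],[0,0,0.0015,0,0],[0,0,0.003,0,0],[0,0,0.0035,0,0],[0,0,0.002,0,0],[0,0,0,0,0],[0,0,0,0,0]]'
python3 -m crank '[[-0.005,0,0,0,0],[-0.012,0,0,0,0],[-0.015,0,0,0,0],[-0.015,0,0,0,0],[-0.015,0,0,0,0],[-0.015,0,0,0,0],[-0.01,0,0,0,0],[0,0,-0.02,0,0],[0,0,-0.03,0,0],[0,0,0,0,0]]'
python3 - <<'E'
from h import *
np.set_printoptions(precision=2,suppress=True)
f=grab('wrist','w9');np.savez('last.npz',**f)
delta(391.9,-203,100,-.062)
f=grab('top','t9')
P=w(f,*np.meshgrid(np.arange(512),np.arange(384)))
for d in optics.regions_of('puck0','top')[:6]:
    p=cloud(f,d['pixels']);print(round(d['confidence'],2),d['pixel'],np.median(p,0))
E
```

```text
time: 19.5
tool_pos: [480.7, 286.3, 33.1]
ee_rot: [3.141, 0.0, -0.058]
contact_force: [0.5, 0.1, -1.6]
grip_width: 0.158
grip_force: 58.5
time: 20.33
tool_pos: [394.8, 292.9, 87.4]
ee_rot: [-3.138, -0.004, -0.058]
contact_force: [1.4, 1.1, -1.0]
grip_width: 0.155
grip_force: 58.7
tool [394.6 292.4  85.5] rot [-3.14 -0.   -0.06] t 20.38 j [-0.49  0.4  -0.24  2.06  0.15  0.7  -2.46] g 0.153 58.68362545967102
delta tool mm [ 26.  494.7 -15.7] turn 0.0041
0.45 [322.5, 196.7] [ 578.86 -270.36   32.47]
0.41 [309.2, 197.1] [ 581.1  -215.65   33.05]
```

```bash
python3 -m crank '[[0.0019,0.01,0,0.004,0],[0.0019,0.025,0,0,0],[0.0019,0.035,0,0,0],[0.0019,0.038,0,0,0],[0.0019,0.038,0,0,0],[0.0019,0.038,0,0,0],[0.0019,0.038,0,0,0],[0.0019,0.038,0,0,0],[0.0019,0.038,0,0,0],[0.0019,0.038,0,0,0]]'
python3 -m crank '[[0.0019,0.038,0,0,0],[0.0019,0.038,0,0,0],[0.0019,0.038,0,0,0],[0.0019,0.03,0,0,0],[0.0012,0.016,0,0,0],[0,0,0.015,0,0],[0,0,0.02,0,0],[0,0,0.0175,0,0],[0,0,0,0,0],[0,0,0,0,0]]'
python3 - <<'E'
from h import *
delta(393.6,-204.5,33,-.062)
f=grab('wrist','w10')
P=w(f,*np.meshgrid(np.arange(512),np.arange(384)))
for v in range(20,180,24):
    d=f['range_z'][v]; row=P[v]; m=(row[:,2]>9)&(row[:,2]<20)&(d>0)&(abs(np.arange(512)-256)<40)
    if m.sum()>5: print(v,m.sum(),np.round(row[m].mean(0),1))
E
```

```text
time: 21.32
tool_pos: [390.6, -47.4, 82.6]
ee_rot: [3.142, 0.001, -0.063]
contact_force: [1.9, 0.4, -1.0]
grip_width: 0.155
grip_force: 58.6
time: 22.15
tool_pos: [389.5, -205.2, 30.0]
ee_rot: [-3.141, 0.003, -0.063]
contact_force: [-0.1, 0.5, -0.3]
grip_width: 0.153
grip_force: 58.6
tool [ 389.5 -205.2   30. ] rot [-3.1406e+00  3.0000e-03 -6.2700e-02] t 22.15 j [ 0.44  0.43 -0.03  2.2   0.03  0.52 -1.24] g 0.153 58.59372675418854
delta tool mm [ 4.  -1.  -3.1] turn -0.0007
20 13 [ 502.1 -213.3    9.4]
44 10 [ 491.1 -211.8    9.6]
68 12 [ 479.6 -211.9    9.5]
92 14 [ 467.7 -210.     9.6]
116 10 [ 455.2 -209.1    9.3]
140 11 [ 442.1 -207.4    9.5]
164 17 [ 428.2 -208.5    9.4]
```

```bash
python3 -m crank '[[0.004,-0.001,-0.003,0,0],[0.01,0,0,0,0],[0.012,0,0,0,0],[0.0125,0,0,0,0],[0.0125,0,0,0,0],[0.0125,0,0,0,0],[0.011,0,0,0,0],[0.0085,0,0,0,0],[0,0,0,0,0],[0,0,0,0,0]]'
python3 -m crank '[[0,0,-0.003,0,0],[0,0,-0.005,0,0],[0,0,-0.003,0,0],[0,0,-0.003,0,0],[0,0,-0.005,0,0],[0,0,-0.009,0,0],[0,0,-0.012,0,0],[0,0,-0.009,0,0],[0,0,-0.004,0,0],[0,0,0,0,0]]'
python3 puck.py w11
```

```text
time: 23.03
tool_pos: [474.0, -209.4, 33.8]
ee_rot: [-3.142, 0.0, -0.062]
contact_force: [-1.3, 0.7, -1.2]
grip_width: 0.153
grip_force: 58.6
time: 23.87
tool_pos: [474.3, -209.7, 87.9]
ee_rot: [3.141, -0.002, -0.062]
contact_force: [0.8, -0.2, -2.0]
grip_width: 0.156
grip_force: 58.6
6025 px [254.58  36.65] z 75.39692060696112 slope [0. 0.] circ [ 579.49 -215.53] 21.907712936401367 min [ 557.92 -236.92   72.01] max [ 594.86 -193.83   77.86]
tool [ 474.  -209.6   87.2] rot [ 3.14 -0.   -0.06] t 23.92 j [ 0.39  0.42 -0.03  1.99  0.02  0.72 -1.29] g 0.151 58.5883891582489
delta tool mm [  2.3 -59.9  17.2] turn -0.0002
```

```bash
python3 -m crank '[[-0.003,-0.005,0,0,0],[-0.005,-0.01,0,0,0],[-0.0055,-0.015,0,0,0],[-0.0055,-0.02,0,0,0],[-0.0055,-0.025,0,0,0],[-0.0055,-0.025,0,0,0],[-0.0055,-0.025,0,0,0],[-0.0055,-0.025,0,0,0],[-0.0055,-0.025,0,0,0],[-0.0055,-0.025,0,0,0]]'
python3 -m crank '[[-0.0055,-0.025,0,0,0],[-0.0055,-0.025,0,0,0],[-0.0055,-0.025,0,0,0],[-0.0055,-0.025,0,0,0],[-0.0055,-0.025,0,0,0],[-0.0055,-0.025,0,0,0],[-0.0055,-0.025,0,0,0],[-0.0055,-0.021,0,0,0],[-0.005,-0.02,0,0,0],[-0.003,-0.015,0,-0.004,0]]'
python3 -m crank '[[-0.0038,-0.0105,0,0,0],[0,0,0,0,0],[0,0,0.005,0,0],[0,0,0.01,0,0],[0,0,0.012,0,0],[0,0,0.008,0,0],[0,0,0.0022,0,0],[0,0,0,0,0],[0,0,0,0,0]]'
python3 puck.py w12
```

```text
time: 24.75
tool_pos: [432.9, -4.8, 86.4]
ee_rot: [-3.142, 0.001, -0.062]
contact_force: [0.9, 0.3, -2.9]
grip_width: 0.155
grip_force: 58.6
time: 25.58
tool_pos: [394.9, 229.1, 86.4]
ee_rot: [3.142, 0.001, -0.056]
contact_force: [0.3, -0.0, -0.9]
grip_width: 0.157
grip_force: 58.6
time: 26.33
tool_pos: [393.6, 237.6, 49.6]
ee_rot: [3.141, 0.0, -0.059]
contact_force: [-0.7, 0.0, -1.1]
grip_width: 0.154
grip_force: 58.6
6064 px [253.46  36.89] z 36.77753145764906 slope [ 0. -0.] circ [498.73 232.83] 22.01848030090332 min [477.09 211.24  33.55] max [513.98 254.38  39.56]
tool [393.8 237.8  49.8] rot [-3.14 -0.   -0.06] t 26.38 j [-0.45  0.42 -0.19  2.14  0.14  0.59 -2.36] g 0.154 58.588610887527466
delta tool mm [108.7 382.1 -20.2] turn 0.0035
```

```bash
python3 -m crank '[[0.004,0.0006,0,0,0],[0.008,0,0,0,0],[0.011,0,0,0,0],[0.013,0,0,0,0],[0.0135,0,0,0,0],[0.013,0,0,0,0],[0.011,0,0,0,0],[0.008,0,0,0,0],[0.004,0,0,0,0],[0,0,0,0,0]]'
cat > chk.py <<'E'
from h import *
import sys
f=grab('wrist',sys.argv[1]);s=r.sense();print(np.round(s['tool_pos'],1),round(s['ee_rot'][2],4))
P=w(f,*np.meshgrid(np.arange(512),np.arange(384)));ok=f['range_z']>80
def runs(row,lo,hi):
    m=(row[:,2]>lo)&(row[:,2]<hi)
    k,l,st,c=cv2.connectedComponentsWithStats(m.astype(np.uint8)[None])
    for i in range(1,k):
        if st[i,4]>5: print('  ',st[i,0],st[i,2],np.round(row[l[0]==i].mean(0),1))
for v in (75,90): print('ridge row',v);runs(P[v],19,28)
z=s['tool_pos'][2]
for v in (50,60): print('puck row',v);runs(P[v],z-16,z-9)
for u in (235,254,275):
    c=P[:,u];o=ok[:,u];b=o&(c[:,2]>53)&(c[:,2]<60)&(c[:,0]>530);p=o&(c[:,2]>z-16)&(c[:,2]<z-9)&(c[:,0]>530)
    print('bar x',u,np.round(c[b,0].min(),1),np.round(c[b,0].max(),1),'y',np.round(c[b,1].mean(),1),'puck x min',np.round(c[p,0].min(),1))
E
python3 chk.py w13
```

```text
time: 27.22
tool_pos: [479.7, 232.0, 49.5]
ee_rot: [-3.141, -0.0, -0.059]
contact_force: [-0.8, -0.8, -1.5]
grip_width: 0.159
grip_force: 58.6
[478.9 232.2  49.5] -0.0584
ridge row 75
   177 16 [569.4 266.2  23.7]
   221 10 [568.1 243.8  22.9]
   280 12 [566.2 210.7  22.7]
   317 13 [565.  190.   22.9]
   377 14 [563.  156.6  22.8]
ridge row 90
   121 14 [563.5 299.4  22.6]
   182 12 [561.6 265.8  22.8]
   220 10 [560.3 245.   23.3]
   280 11 [558.4 211.3  23.2]
   317 12 [557.1 190.3  23. ]
   375 14 [555.2 157.2  22.6]
puck row 50
   213 82 [577.4 227.7  36.9]
puck row 60
   218 73 [572.9 227.7  36.7]
bar x 235 577.7 593.1 y 234.8 puck x min 566.0
bar x 254 577.2 592.7 y 226.8 puck x min 563.3
bar x 275 576.7 592.4 y 218.0 puck x min 565.9
```

```bash
python3 -m crank '[[0,0,0.003,0,0],[0,0,0.002,0,0],[0,0,0.0015,0,0],[0,0,0.0015,0,0],[0,0,0.003,0,0],[0,0,0.0035,0,0],[0,0,0.002,0,0],[0,0,0,0,0],[0,0,0,0,0]]'
python3 -m crank '[[-0.005,0,0,0,0],[-0.012,0,0,0,0],[-0.015,0,0,0,0],[-0.015,0,0,0,0],[-0.015,0,0,0,0],[-0.015,0,0,0,0],[-0.01,0,0,0,0],[0,0,-0.02,0,0],[0,0,-0.03,0,0],[0,0,0,0,0]]'
python3 - <<'E'
from h import *
delta(391,-259.5,85,-.062)
E
```

```text
time: 28.02
tool_pos: [478.9, 232.3, 32.9]
ee_rot: [3.142, 0.0, -0.058]
contact_force: [0.7, 0.4, -1.7]
grip_width: 0.159
grip_force: 58.6
time: 28.85
tool_pos: [393.6, 238.6, 87.1]
ee_rot: [-3.139, -0.004, -0.058]
contact_force: [1.2, 0.6, 0.4]
grip_width: 0.155
grip_force: 58.7
tool [393.6 238.6  87.1] rot [-3.1386 -0.0043 -0.0579] t 28.85 j [-0.43  0.34 -0.2   2.13  0.11  0.67 -2.34] g 0.155 58.70744705200195
delta tool mm [ 26.2 497.4   0.7] turn 0.0041
```

```bash
python3 -m crank '[[0.0019,0.01,0,0.004,0],[0.0019,0.025,0,0,0],[0.0019,0.035,0,0,0],[0.0019,0.038,0,0,0],[0.0019,0.038,0,0,0],[0.0019,0.038,0,0,0],[0.0019,0.038,0,0,0],[0.0019,0.038,0,0,0],[0.0019,0.038,0,0,0],[0.0019,0.038,0,0,0]]'
python3 -m crank '[[0.0019,0.038,0,0,0],[0.0019,0.038,0,0,0],[0.0019,0.038,0,0,0],[0.0019,0.03,0,0,0],[0.0032,0.016,0,0,0],[0,0,0.015,0,0],[0,0,0.02,0,0],[0,0,0.0145,0,0],[0,0,0,0,0],[0,0,0,0,0]]'
python3 - <<'E'
from h import *
delta(391.4,-259.4,33,-.062)
E
```

```text
time: 29.68
tool_pos: [389.0, -101.5, 82.6]
ee_rot: [3.141, 0.001, -0.063]
contact_force: [1.3, 0.6, -1.8]
grip_width: 0.152
grip_force: 58.6
time: 30.52
tool_pos: [390.0, -259.5, 32.9]
ee_rot: [-3.141, 0.002, -0.063]
contact_force: [0.3, 0.6, -0.4]
grip_width: 0.154
grip_force: 58.7
tool [ 390.  -259.5   32.9] rot [-3.1408e+00  2.1000e-03 -6.2600e-02] t 30.52 j [ 0.51  0.45  0.02  2.13 -0.01  0.56 -1.1 ] g 0.154 58.65551948547363
delta tool mm [ 1.4 -0.2 -0.1] turn -0.0006
```

```bash
python3 -m crank '[[0.004,0,0,0,0],[0.01,0,0,0,0],[0.0115,0,0,0,0],[0.0125,0,0,0,0],[0.0125,0,0,0,0],[0.012,0,0,0,0],[0.011,0,0,0,0],[0.0075,0,0,0,0],[0,0,0,0,0],[0,0,0,0,0]]'
python3 -m crank '[[0,0,-0.003,0,0],[0,0,-0.005,0,0],[0,0,-0.003,0,0],[0,0,-0.003,0,0],[0,0,-0.005,0,0],[0,0,-0.009,0,0],[0,0,-0.012,0,0],[0,0,-0.009,0,0],[0,0,-0.004,0,0],[0,0,0,0,0]]'
python3 puck.py w14
```

```text
time: 31.35
tool_pos: [472.0, -264.5, 33.5]
ee_rot: [-3.142, 0.0, -0.062]
contact_force: [-0.6, -0.1, -0.8]
grip_width: 0.16
grip_force: 58.7
time: 32.18
tool_pos: [472.5, -264.9, 88.0]
ee_rot: [3.141, -0.002, -0.062]
contact_force: [-0.6, 0.1, -2.2]
grip_width: 0.156
grip_force: 58.7
6010 px [255.24  36.51] z 75.43830883389852 slope [ 0. -0.] circ [ 577.74 -271.01] 21.92755699157715 min [ 555.81 -292.93   72.04] max [ 592.8  -249.2    78.26]
tool [ 472.2 -264.7   87.2] rot [ 3.14 -0.   -0.06] t 32.23 j [ 0.44  0.46  0.02  1.94 -0.01  0.75 -1.17] g 0.155 58.650307059288025
delta tool mm [   0.7 -115.    17.2] turn -0.0002
```

```bash
python3 -m crank '[[-0.003,-0.005,0,0,0],[-0.005,-0.01,0,0,0],[-0.0055,-0.015,0,0,0],[-0.0055,-0.02,0,0,0],[-0.0055,-0.025,0,0,0],[-0.0055,-0.025,0,0,0],[-0.0055,-0.025,0,0,0],[-0.0055,-0.025,0,0,0],[-0.0055,-0.025,0,0,0],[-0.0055,-0.025,0,0,0]]'
python3 -m crank '[[-0.0055,-0.025,0,0,0],[-0.0055,-0.025,0,0,0],[-0.0055,-0.025,0,0,0],[-0.0055,-0.025,0,0,0],[-0.0055,-0.025,0,0,0],[-0.0055,-0.025,0,0,0],[-0.0055,-0.025,0,0,0],[-0.0055,-0.021,0,0,0],[-0.005,-0.02,0,0,0],[-0.003,-0.015,0,-0.004,0]]'
python3 -m crank '[[-0.0052,-0.0111,0,0,0],[0,0,0,0,0],[0,0,0.005,0,0],[0,0,0.01,0,0],[0,0,0.012,0,0],[0,0,0.008,0,0],[0,0,0.0022,0,0],[0,0,0,0,0],[0,0,0,0,0]]'
python3 puck.py w15
```

```text
time: 33.07
tool_pos: [431.1, -59.9, 86.2]
ee_rot: [-3.141, 0.001, -0.062]
contact_force: [0.6, 0.1, -2.2]
grip_width: 0.158
grip_force: 58.6
time: 33.9
tool_pos: [393.1, 173.9, 86.3]
ee_rot: [3.142, 0.001, -0.056]
contact_force: [0.1, -1.3, -1.1]
grip_width: 0.153
grip_force: 58.6
time: 34.65
tool_pos: [390.3, 183.2, 49.3]
ee_rot: [3.141, 0.0, -0.059]
contact_force: [0.6, 0.5, -1.7]
grip_width: 0.155
grip_force: 58.6
6048 px [253.61  36.8 ] z 36.597372440848616 slope [ 0. -0.] circ [495.3  178.43] 21.962553024291992 min [473.6  156.49  33.62] max [510.98 200.39  39.42]
tool [390.5 183.3  49.6] rot [-3.14 -0.   -0.06] t 34.7 j [-0.38  0.38 -0.15  2.21  0.1   0.56 -2.23] g 0.156 58.636924624443054
delta tool mm [108.8 327.5 -20.5] turn 0.0034
```

```bash
python3 -m crank '[[0.0042,0.0009,0,0,0],[0.008,0,0,0,0],[0.011,0,0,0,0],[0.013,0,0,0,0],[0.0135,0,0,0,0],[0.013,0,0,0,0],[0.011,0,0,0,0],[0.008,0,0,0,0],[0.004,0,0,0,0],[0,0,0,0,0]]'
python3 chk.py w16
```

```text
time: 35.53
tool_pos: [476.6, 177.4, 49.3]
ee_rot: [-3.141, -0.0, -0.059]
contact_force: [0.7, -0.4, -1.8]
grip_width: 0.157
grip_force: 58.6
[475.8 177.5  49.2] -0.0584
ridge row 75
   82 15 [569.4 264.5  22.6]
   181 13 [566.2 210.3  23.2]
   219 12 [565.  189.7  23.1]
   281 11 [563.  155.8  23.1]
ridge row 90
   23 16 [563.6 299.1  22.4]
   84 15 [561.6 265.2  22.5]
   122 13 [560.4 244.5  22.5]
   182 12 [558.4 211.   23.1]
   220 11 [557.2 190.1  23.1]
   280 12 [555.2 156.3  23.4]
puck row 50
   213 6 [575.4 191.8  36.3]
   220 39 [574.7 180.1  36.8]
   260 36 [573.6 161.1  36.5]
puck row 60
   218 72 [569.8 173.2  36.3]
bar x 235 574.5 588.2 y 180.3 puck x min 562.9
bar x 254 574.1 587.9 y 172.2 puck x min 559.9
bar x 275 573.7 587.6 y 163.4 puck x min 562.6
```

```bash
python3 -m crank '[[0,0,0.003,0,0],[0,0,0.002,0,0],[0,0,0.0015,0,0],[0,0,0.0015,0,0],[0,0,0.003,0,0],[0,0,0.0035,0,0],[0,0,0.002,0,0],[0,0,0,0,0],[0,0,0,0,0]]'
python3 -m crank '[[-0.005,0,0,0,0],[-0.012,0,0,0,0],[-0.015,0,0,0,0],[-0.015,0,0,0,0],[-0.015,0,0,0,0],[-0.015,0,0,0,0],[-0.01,0,0,0,0],[0,0,-0.02,0,0],[0,0,-0.03,0,0],[0,0,-0.03,0,0]]'
python3 -m crank '[[0,0.01,-0.03,0.02,0],[0,0.02,-0.03,0.02,0],[0,0.03,0,0.02,0],[0,0.03,0,0.032,0],[0,0.03,0,0,0],[0,0.03,0,0,0],[0,0.02,0,0,0],[0,0.01,0,0,0],[0,0,0,0,0],[0,0,0,0,0]]'
python3 - <<'E'
from h import *
delta(452.9,2.8,60,-.150)
E
python3 mat.py w17
```

```text
time: 36.33
tool_pos: [475.7, 177.5, 32.7]
ee_rot: [3.142, 0.0, -0.058]
contact_force: [-0.0, -0.3, -0.9]
grip_width: 0.153
grip_force: 58.6
time: 37.17
tool_pos: [388.1, 182.4, 113.7]
ee_rot: [3.141, 0.001, -0.058]
contact_force: [1.0, 0.5, -1.1]
grip_width: 0.153
grip_force: 58.6
time: 38.0
tool_pos: [366.9, 4.0, 173.1]
ee_rot: [-3.141, -0.0, -0.151]
contact_force: [-0.1, 0.3, 0.0]
grip_width: 0.16
grip_force: 58.7
tool [366.9   4.  173.1] rot [-3.1413e+00 -5.0000e-04 -1.5120e-01] t 38.0 j [-0.11  0.02  0.01  2.27 -0.    0.85 -1.82] g 0.16 58.68605375289917
delta tool mm [ 85.2 -11.7 113.1] turn -0.0012Traceback (most recent call last):
  File "mat.py", line 11, in <module>
    rect(near&(P[...,2]>50)&(P[...,2]<66),'handle top')
    ~~~~^^^^^^^^^^^^^^^^^^^^^^^^^^^^^^^^^^^^^^^^^^^^^^^
  File "mat.py", line 8, in rect
    k,l,st,_=cv2.connectedComponentsWithStats(m.astype(np.uint8));i=1+st[1:,4].argmax()
                                                                      ~~~~~~~~~~~~~~~^^
ValueError: attempt to get argmax of an empty sequence
```

View pics/w17.png

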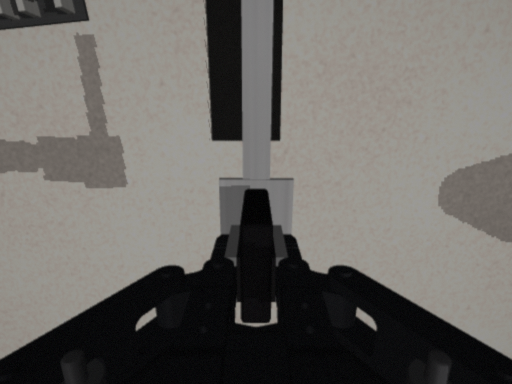

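The mat's rear corners are at (212, 140) and (281, 140). I turn them into positions to check mat home.

```bash
python3 - <<'E'
from h import *
f=grab('wrist');c=f['color'].astype(int).max(2);ok=c<40
pts=[]
L=[];Rr=[]
for v in range(10,130,10):
    x=np.where(ok[v,190:300])[0]+190
    L.append(onz(f,x.min()-.5,v,2)[:2]);Rr.append(onz(f,x.max()+.5,v,2)[:2])
L=np.array(L);Rr=np.array(Rr)
y=[np.where(ok[100:160,u])[0].max()+100.5 for u in (220,225,230,235,275)]
b=np.array([onz(f,u,v,2)[:2] for u,v in zip((220,225,230,235,275),y)])
for e in (L,Rr):
    p=np.polyfit(e[:,0],e[:,1],1);print('edge yaw',np.arctan(p[0]),'y@453',np.polyval(p,453))
print(y,b)
E
```

```text
edge yaw -0.14839243438126332 y@453 39.29964221189557
edge yaw -0.14977374973461788 y@453 -34.18818163169788
[np.float64(139.5), np.float64(139.5), np.float64(139.5), np.float64(139.5), np.float64(139.5)] [[408.20559683  37.97419731]
 [407.39266043  32.57868731]
 [406.57972753  27.18320054]
 [405.76679813  21.78773698]
 [399.26348885 -21.3751357 ]]
```

```bash
python3 -m crank '[[0.01,-0.003,0.01,0,0],[0.02,-0.004,0.02,0,0],[0.025,-0.0044,0.025,0,0],[0.02,0,0.025,0,0],[0.0102,0,0.025,0,0],[0,0,0.02,0,0],[0,0,0.01,0,0],[0,0,0,0,0],[0,0,0,0,0]]'
python3 - <<'E'
from h import *
delta(453,2.4,25,-.150)
E
```

```text
time: 38.85
tool_pos: [452.6, 3.1, 38.2]
ee_rot: [-3.141, 0.001, -0.149]
contact_force: [0.1, -0.3, -0.2]
grip_width: 0.149
grip_force: 58.7
tool [452.6   3.1  38.2] rot [-3.1415e+00  7.0000e-04 -1.4940e-01] t 38.85 j [-0.09  0.42  0.02  2.17 -0.01  0.55 -1.78] g 0.149 58.68625223636627
delta tool mm [ 0.5  0.6 13.2] turn 0.0006
```

```bash
python3 -m crank '[[0.0005,0.0005,0.005,0,0],[0,0,0.004,0,0],[0,0,0.002,0,0],[0,0,0.0015,0,0],[0,0,0,0,0]]'
python3 -m crank '[[0,0,0,0,20],[0,0,0,0,30],[0,0,0,0,100],[0,0,0,0,100],[0,0,0,0,100],[0,0,0,0,100],[0,0,-0.01,0,100],[0,0,-0.03,0,100],[0,0,-0.035,0,100],[0,0,-0.04,0,100]]'
python3 -m crank '[[-0.01,0,-0.04,0,100],[-0.02,0,-0.03,0,100],[-0.02,0,0,0,100],[0,0,0,0,100],[0,0,0,0,100]]'
python3 mat.py w18
```

```text
time: 39.27
tool_pos: [453.2, 2.0, 25.4]
ee_rot: [-3.141, -0.0, -0.15]
contact_force: [-0.3, 0.5, -0.5]
grip_width: 0.157
grip_force: 58.7
time: 40.1
tool_pos: [452.2, 1.9, 141.7]
ee_rot: [3.141, 0.002, -0.15]
contact_force: [1.5, 0.4, -0.4]
grip_width: 0.998
grip_force: 0.0
time: 40.52
tool_pos: [403.5, 9.5, 211.4]
ee_rot: [-3.141, -0.002, -0.15]
contact_force: [-0.1, -0.0, 0.7]
grip_width: 1.003
grip_force: 0.0
handle top 676 z 58.96327900022587 rect ((453.5605163574219, 2.5151166915893555), (13.329874038696289, 48.87953567504883), 81.7784194946289)
mat 8793 z 1.2885736378249817 rect ((492.9482727050781, -3.203319549560547), (74.76712036132812, 182.3848114013672), 81.47122192382812)
steel 1332 z 4.011815724607715 rect ((534.2296142578125, -9.244160652160645), (15.381882667541504, 95.15067291259766), 81.83134460449219)
tool [404.    9.4 211. ] rot [-3.14 -0.   -0.15] t 40.57 j [-0.11  0.04  0.01  2.15 -0.    0.95 -1.82] g 1.001 0.0
delta tool mm [ 45.5  -7.5 -39. ] turn None
```

View pics/w18.png

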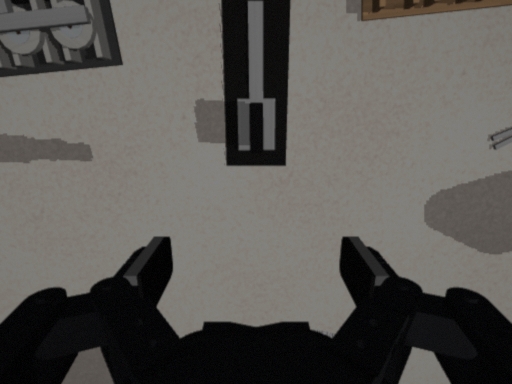

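The lifter is back at (453.6, 2.5), aligned with the mat (handle at (256, 125)). The pucks are under the bar at top left. Now the knob again.

```bash
python3 -m crank '[[0.0229,-0.0275,0,0,100],[0.0229,-0.0275,0,0,100],[0.0229,-0.0275,0,0,100],[0.0229,-0.0275,0,0,100],[0.0229,-0.0275,0,0,100],[0.0229,-0.0275,0,0,100],[0.0229,-0.0275,0,0,100],[0.0229,-0.0275,0,0,100],[0.0226,-0.0276,0,0.1,100],[0,0,0,0.1,100]]'
python3 -m crank '[[0,0,0.03,0,100],[0,0,0.03,0,100],[0,0,0,0,100],[0,0,0,0,100]]'
python3 - <<'E'
from h import *
delta(644.3,223.5,76,-.35)
E
```

```text
time: 41.4
tool_pos: [647.0, 228.0, 207.7]
ee_rot: [-3.141, 0.002, -0.351]
contact_force: [1.1, 0.7, 0.0]
grip_width: 1.0
grip_force: 0.0
time: 41.73
tool_pos: [643.8, 223.1, 148.8]
ee_rot: [3.139, 0.003, -0.35]
contact_force: [0.5, 0.1, 0.3]
grip_width: 1.002
grip_force: 0.0
tool [643.8 223.1 148.8] rot [ 3.139e+00  2.900e-03 -3.502e-01] t 41.73 j [-0.36  0.6  -0.02  1.53  0.01  1.02 -2.31] g 1.002 0.0
delta tool mm [ 0.5 -0.7 72.8] turn -0.0002
```

```bash
python3 -m crank '[[0,0,0.025,0,100],[0,0,0.025,0,100],[0,0,0.018,0,100],[0,0,0.002,0,100],[0,0,0,0,35],[0,0,0,0,35],[0,0,0,0,35],[0,0,0,0,35],[0,0,0,0,35],[0,0,0,0,35]]'
python3 -m crank '[[0,0,-0.002,-0.11,35],[0,0,0,-0.11,35],[0,0,0,-0.11,35],[0,0,0,-0.11,35],[0,0,0,-0.11,35],[0,0,0,-0.11,35],[0,0,0,-0.11,35],[0,0,0,-0.11,35],[0,0,0,-0.11,35],[0,0,0,0,35]]'
python3 - <<'E'
from h import *
print(r.sense()['wrist_torque'])
E
python3 -m crank '[[0,0,0,-0.11,35],[0,0,0,-0.11,35],[0,0,0,-0.11,35],[0,0,0,-0.11,35],[0,0,0,-0.11,35],[0,0,0,-0.11,35],[0,0,0,-0.11,35],[0,0,0,-0.11,35],[0,0,0,0,35]]'
python3 - <<'E'
from h import *
print(r.sense()['wrist_torque'],r.sense()['joint_pos'])
E
```

```text
time: 42.57
tool_pos: [644.9, 222.8, 82.2]
ee_rot: [-3.142, -0.001, -0.351]
contact_force: [-6.3, -5.0, 15.8]
grip_width: 0.372
grip_force: 58.2
time: 43.4
tool_pos: [644.5, 223.3, 82.5]
ee_rot: [-3.141, -0.0, 0.645]
contact_force: [1.4, 0.9, -6.5]
grip_width: 0.366
grip_force: 64.3
[ 0.2990267  -0.28412787  0.03588875]
time: 44.15
tool_pos: [644.1, 223.4, 82.4]
ee_rot: [-3.141, 0.0, 1.522]
contact_force: [-2.1, 0.6, -3.6]
grip_width: 0.37
grip_force: 64.7
[0.07979287 0.65766322 0.04936068] [-0.06678027  0.71979281 -0.46101818  1.55418804  0.36693061  0.95540684
 -0.69191046]
```

Not at the stop yet; I continue in small steps and watch the torque.

```bash
python3 -m crank '[[0,0,0,-0.05,35],[0,0,0,-0.05,35],[0,0,0,0,35]]' | grep ee_rot
python3 -c "from h import *;print(r.sense()['wrist_torque'])"
python3 -m crank '[[0,0,0,-0.05,35],[0,0,0,-0.05,35],[0,0,0,0,35]]' | grep ee_rot
python3 -c "from h import *;print(r.sense()['wrist_torque'])"
python3 -m crank '[[0,0,0,-0.05,35],[0,0,0,0,35]]' | grep ee_rot
python3 -c "from h import *;print(r.sense()['wrist_torque'])"
```

```text
ee_rot: [-3.142, -0.002, 1.617]
[1.5997687  0.17781121 0.0590157 ]
ee_rot: [-3.141, -0.001, 1.717]
[0.98024693 0.77372923 0.10522121]
ee_rot: [-3.141, -0.001, 1.767]
[0.95460002 0.96083896 0.04332148]
```

```bash
python3 -m crank '[[0,0,0,-0.05,35],[0,0,0,-0.05,35],[0,0,0,0,35]]' | grep ee_rot
python3 -c "from h import *;print(r.sense()['wrist_torque'])"
python3 -m crank '[[0,0,0,-0.05,35],[0,0,0,-0.05,35],[0,0,0,0,35]]' | grep ee_rot
python3 -c "from h import *;print(r.sense()['wrist_torque'],r.sense()['joint_pos'])"
python3 - <<'E'
from h import *
for n in ('top','scene'):
    f=grab(n,'k_'+n);P=w(f,*np.meshgrid(np.arange(512),np.arange(384)))
    m=(abs(P[...,0]-582)<9)&(abs(P[...,1]-222)<95)&(P[...,2]>36)&(P[...,2]<70)
    print(n,m.sum(),np.percentile(P[m][:,2],[5,25,50,75,95]))
E
```

```text
ee_rot: [-3.141, -0.001, 1.866]
[ 0.9845846   1.28667021 -0.82566551]
ee_rot: [-3.141, -0.003, 1.967]
[ 2.17089152  1.92165864 -0.65536941] [-0.00445144  0.74296543 -0.56251466  1.55212921  0.44604267  0.97814062
 -0.3037272 ]
top 37 [36.51332899 39.82718298 41.31634144 42.58186724 45.58351707]
scene 156 [37.16382879 39.14214611 40.22356661 41.70869507 42.99260659]
```

The torque jumped to 0.8 N m and the bar top is at about 42 mm, so the knob is against its stop. I release, back off and check everything.

```bash
python3 -m crank '[[0,0,0,0,100],[0,0,0,0,100],[0,0,0,0,100],[0,0,0,0,100],[0,0,-0.03,0,100],[0,0,-0.04,0,100],[0,0,-0.04,0,100],[0,0,-0.04,0,100],[0,0,0,0.1,100],[0,0,0,0.1,100]]' | tail -5
python3 -m crank '[[-0.03,-0.02,0,0.1,100],[-0.03,-0.02,0,0.1,100],[-0.03,-0.02,0,0,100],[0,0,0,0,100],[0,0,0,0,100],[0,0,0,0,100]]'
python3 - <<'E'
from h import *
np.set_printoptions(precision=1,suppress=True)
f=grab('wrist','w20');print(f['world_from_camera'][:3,3])
P=w(f,*np.meshgrid(np.arange(512),np.arange(384)))
m=(abs(P[...,0]-584)<5)&(abs(P[...,1]-225)<84)&(P[...,2]>33)&(P[...,2]<70);print('bar top',np.percentile(P[m][:,2],[10,50,90]))
m=(abs(P[...,0]-643)<25)&(abs(P[...,1]-223)<25)&(P[...,2]>88);print('knob',P[m].mean(0))
f=grab('top','t20')
for q in ('lifter_grip','lifter','puck0','reagent','petri','block_a','forceps','counter'):
    for d in optics.regions_of(q,'top')[:2]:
        p=cloud(f,d['pixels']);print(q,round(d['confidence'],2),d['pixel'],np.median(p,0))
P=w(f,*np.meshgrid(np.arange(512),np.arange(384)))
m=(abs(P[...,0]-450)<60)&(abs(P[...,1])<50)&(P[...,2]>45)&(P[...,2]<70);print('handle',P[m].mean(0))
a=cv2.imread('pics/w20.png');b=cv2.imread('pics/t20.png')[110:280,90:410]
cv2.imwrite('pics/fin.png',np.hstack([cv2.resize(a,(400,300)),cv2.resize(b,(400,300))]))
E
```

```text
tool_pos: [645.5, 223.6, 235.5]
ee_rot: [3.137, -0.001, 1.763]
contact_force: [0.5, -0.1, -1.4]
grip_width: 1.003
grip_force: 0.0
time: 46.75
tool_pos: [594.1, 128.4, 232.9]
ee_rot: [3.141, -0.0, 1.569]
contact_force: [0.0, 0.0, 0.6]
grip_width: 0.996
grip_force: 0.0
[594.1 200.  374.7]
bar top [40.1 41.1 42.1]
knob [643.  223.3  94.9]
lifter 0.57 [244.6, 205.2] [556.4 -14.3   5.2]
puck0 0.57 [281.4, 167.1] [ 692.9 -151.3    8.2]
puck0 0.55 [161.7, 198.6] [581.8 280.   32. ]
reagent 0.73 [238.0, 137.5] [783.2  24.2  75.5]
reagent 0.41 [277.0, 139.3] [ 791.6 -121.6   21.3]
petri 0.57 [116.6, 245.1] [412.8 413.6  28. ]
counter 0.87 [371.9, 216.0] [ 509.9 -431.4   27.6]
counter 0.63 [157.0, 197.1] [589.2 280.1  42.2]
handle [nan nan nan]<stdin>:12: RuntimeWarning: Mean of empty slice.
  ret = um.true_divide(
```

View pics/fin.png

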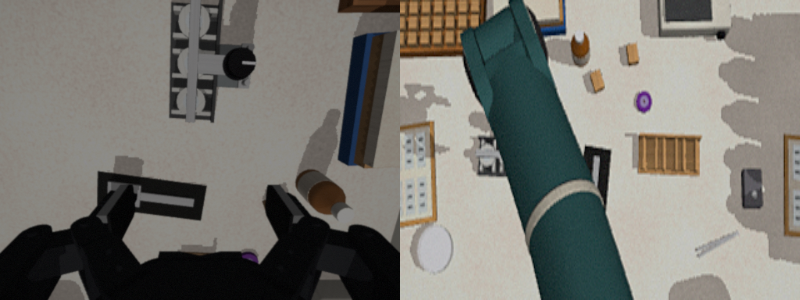

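```bash
python3 -m crank '[[-0.035,0.01,0,0.1,100],[-0.035,0.01,0,0.1,100],[-0.035,0.01,0,0.1,100],[-0.035,0,0,0.1,100],[-0.035,0,0,0,100],[-0.03,0,0,0,100],[-0.03,0,0,0,100],[0,0,0,0,100],[0,0,0,0,100]]'
python3 - <<'E'
from h import *
np.set_printoptions(precision=2,suppress=True)
for n,yaw in (('w1',1.5386),('w20',1.569)):
    a=cv2.imread(f'pics/{n}.png'); g=a.max(2).astype(int)
    m=np.zeros(g.shape,bool);c=(308,79); m[60:98,285:332]=True
    l=m&(g>70); k,lab,st,ce=cv2.connectedComponentsWithStats(l.astype(np.uint8))
    for i in range(1,k):
        if 15<st[i,4]<150:
            v,u=np.nonzero(lab==i); e=np.linalg.svd(np.c_[u-u.mean(),v-v.mean()],full_matrices=False)[2][0]
            print(n,ce[i],st[i,4],'img angle',np.arctan2(e[1],e[0]),'yaw',yaw)
f=grab('scene','s21');P=w(f,*np.meshgrid(np.arange(512),np.arange(384)))
m=(abs(P[...,0]-455)<60)&(abs(P[...,1])<50)&(P[...,2]>50)&(P[...,2]<70)&(f['range_z']>0);print('handle',m.sum(),P[m].mean(0) if m.any() else '')
f=grab('top','t21');P=w(f,*np.meshgrid(np.arange(512),np.arange(384)))
m=(abs(P[...,0]-455)<60)&(abs(P[...,1])<50)&(P[...,2]>50)&(P[...,2]<70)&(f['range_z']>0);print('handle',m.sum(),P[m].mean(0) if m.any() else '')
a=cv2.imread('pics/w20.png')[20:170,200:350];b=cv2.imread('pics/s21.png')[90:310,130:440]
cv2.imwrite('pics/fin2.png',np.hstack([cv2.resize(a,(400,400),interpolation=cv2.INTER_CUBIC),cv2.resize(b,(400,400))]))
E
```

```text
time: 48.0
tool_pos: [565.0, -101.4, 232.5]
ee_rot: [3.141, 0.0, 1.167]
contact_force: [-0.1, 0.9, 0.0]
grip_width: 1.002
grip_force: 0.0
w1 [286.31  85.  ] 78 img angle 1.5286952106560898 yaw 1.5386
w20 [285.71  72.71] 17 img angle 1.7380610325321613 yaw 1.569
w20 [285.91  93.83] 23 img angle 1.3610682904181022 yaw 1.569
handle 75 [456.87   5.24  57.28]
handle 71 [455.25   1.88  59.97]
```

View pics/fin2.png

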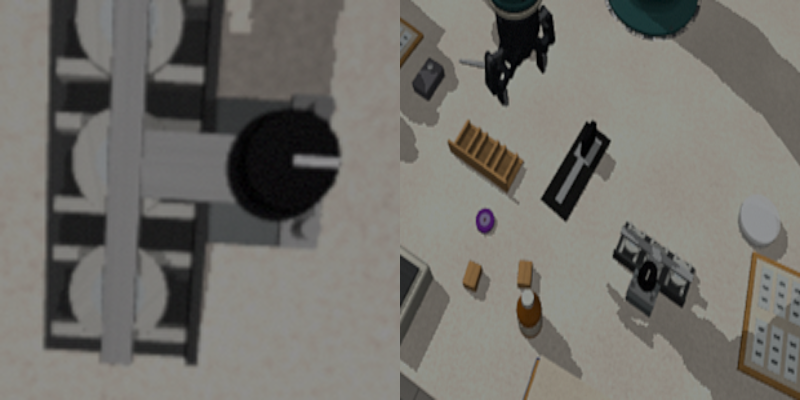

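The bar is down, the white line lies along the press axis (tight), three pucks are centred under the bar, and the lifter is on its mat. Handing in.

```bash
python3 -c "from h import *;print(job.hand_in())"
```

```text
the job is handed in; nothing more can be done
None
```

I handed the job in at about 48 s: all three pucks are centred in the press lanes within about 1 mm, the knob is tight against its stop, and the lifter stands at its mat home within about 1–2 mm, blade along the mat.

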